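# Load a coupon holder and show it to the inspection camera

## Robot

A 7-joint arm with a two-finger parallel gripper is mounted at the origin on the work surface. World frame = base frame: x ahead of the robot, y to its left, z up, the work surface at z = 0. Lengths are in mm, angles in rad, forces in N, time in s.
With the tool pointing down it reaches from about 400 to 875 mm from the base axis. Payload 6.5 kg.
Tool frame: the origin (TCP) lies midway between the tips of the shut fingers; the grasp point (between the pads) lies 19 mm behind it; z points along the fingers, y is the direction in which the jaws open and shut (so a half turn about z gives the same grasp; the last joint's range is limited). The gripper opens to 85 mm and grips with 20 to 120 N. Pads are 22 mm wide; open, the fingers measure 114 mm over their backs; the gripper's body (76 mm by 85 mm) begins 54 mm behind the grasp point. The pads swing forward as they close: fully open they stand 13 mm farther back than shut.
Start: joints at [1.034, 0.536, -0.004, 1.538, 0.003, 1.067, -0.071], TCP at [294.834, -579.278, 231.29] pointing down, gripper open.
Joint ranges: [-2.7, 2.7], [-0.37, 2.16], [-1.27, 1.26], [0.24, 2.4], [-1.31, 4.45], [0.19, 1.91], [-2.76, 2.76]. Speed limits (rad/s): [2.39, 2.39, 3.14, 3.14, 3.14, 3.14, 3.14].

## Interface

Orientations are given as a unit quaternion [x, y, z, w].
In Python, from plant import sensors, optics, order gives the robot as it stands. The module is installed in compiled form; this text tells all that it offers.
- The arm moves only by the tool send_rows, never from a script. Its argument "commands" is a list of rows, each a list of 5 numbers: the opening in per cent of the stroke, from 0 (shut) to 100 (fully open), then the shift along the world's x, y, z in cm, then the turn about the world's z in rad. A call has 1 to 12 rows; each row shifts and turns the commanded pose from where the row before left it; what a row does not reach is not made up. A row lasts 1/10 s, in which the tool goes at most 50 mm and 8.59 degrees, less where a joint would pass 70% of its speed; a pose out of reach is approached as far as the arm can. A call with a gripper value outside its range is refused whole. The fingers move at their own pace and stop on an object; the grip force is fixed at half the most. Time passes only in rows, so rows that do not move let the fingers close. It gives the time, the measured TCP pose, the force and the opening at its end, in the units of the state.
- sensors.get_state(): the state, without advancing time (a new reading comes with each control period).
- optics.capture(name): name is "side" or "top" or "wrist"; returns a dict with "frame" (384x512x3 uint8, red, green, blue), "fx", "fy", "cx", "cy" (pixels), "dist" ([k1, k2, p1, p2, k3] as OpenCV has them; the pictures are not rectified), "cam_to_world" (4x4, takes a point from camera to world coordinates). Camera axes: x right, y up, looking along -z (the intrinsics and any distortion apply to the point x, -y, -z); pixel columns grow to the right and rows downward; lengths in mm; the calibration is good to about 2 mm. A picture is of the moment at which its call begins. There is no depth.
- order.hand_in(): hands the job in, once; it reports no verdict.
The state is a dict: "time": time; "joints": joint angles; "qd": joint speeds; "joint_torque": joint torques, N m; "tcp_pos": TCP position; "eef_rot": TCP orientation; "wrist_force": force on the tool from outside, world axes, zero at the start; "moment": the same for the moment, N m; "opening": finger opening in mm.
Only numpy, scipy, OpenCV 4.12 (cv2) and the standard library are available. Lean on these libraries where they do the work, as an engineer would, in place of code of your own. Each camera call takes 0.05 s, during which the arm holds its last target.

## Task

Load the coupon holder standing in the green block: slip the white ring down its stem fully home, let go, then the copper ring fully home on top of it, and let go. Then take the loaded holder by its stem, lift it out and hold it up for the inspection camera: upright, orange tag facing the lens, the stem 11 cm straight in front of the lens with the copper ring level with the lens centre; finish still holding it there, steady. Do not touch the camera, and leave the blue ring, jars, bottle and jar lid where they are.

Things in the scene. Friction and masses are not known exactly. Their poses are not given: they have to be found in the camera images.
- holder: Loose aluminium holder, 160-250 g. Base plate 50x50x8 mm; origin at the centre of its underside, z up the stem. Stem 18 mm round to z=38, tapering to z=46; above, to z=70, a flat grip tab 9 mm thick (along y), 15 wide (along x). Orange tag 36 wide, 8 thick on the plate's +x edge, x=25 to 34. A 14 mm spigot reaches 18 mm down into the block's loose hole; it lifts straight out.
- block: Green loading block fixed to the bench, 110 (x) x 90 (y) x 30 mm high, with the hole for the holder in the middle of its top. Origin at the centre of its underside.
- block_top (a point): Centre of the hole's mouth in the top of the green block, 30 mm above the bench.
- white_ring: Loose white plastic spacer ring lying flat on the bench, outer diameter 48 mm, bore 26 mm, 16 mm high, 45 g; origin at the centre of its underside. It goes on first, down to the base plate.
- copper_ring: Loose copper test ring lying flat on the bench, outer diameter 48 mm, bore 26 mm, 16 mm high, 180 g; origin at the centre of its underside. It goes on second, down on the white ring.
- blue_ring: Spare blue plastic ring, same size as the others, 45 g, loose on the bench; not used. Origin at the centre of its underside.
- seat_low (a point): On the holder's axis, 8 mm above the origin: where the centre of the white ring's underside lies when fully home.
- seat_high (a point): On the holder's axis, 24 mm above the origin: where the centre of the copper ring's underside lies when fully home on the white ring.
- view_mark (a point): On the holder's axis, 32 mm above the origin: the centre of the copper ring when it is home. This point is to be brought to view_point.
- cam_stand: Inspection camera on a fixed stand: grey foot 100x110x14 mm, steel column 314 mm high, white head 52x58x52 mm, black lens tube 40 mm in diameter. Origin on the bench below the white head. The lens looks level along the stand's -x; lens centre 170 to 230 mm above the bench, place and yaw vary.
- lens (a point): Centre of the front of the lens, 50 mm out along -x from the middle of the camera head; axes as the stand's: the lens looks along -x.
- view_point (a point): The point in the air 110 mm straight in front of the lens, at lens height; axes as the stand's. The orange tag faces the lens when the holder's x axis points along this +x.
- jar_a: Closed amber jar with brass lid, 66 mm in diameter, 85 mm high, loose; leave it. Origin at the centre of its underside.
- jar_b: Closed amber jar with brass lid and paper label, 66 mm in diameter, 85 mm high, loose; leave it. Origin at the centre of its underside.
- bottle: Amber bottle with orange cap, 72 mm in diameter, 165 mm high, loose; leave it. Origin at the centre of its underside.
- jar_lid: Brass jar lid lying on the bench, 68 mm in diameter, 10 mm high, loose; leave it. Origin at the centre of its underside.
There are look-alikes about, which are no part of the job. Several things have the shape of the holder; the one meant has the colours described above.

How it is judged:
By the outcome, as a careful person would: the job done as asked, in the order asked, and still so for the second after the job is handed in, while the arm keeps its last pose, push and grip.
It also fails if it takes over 70 s, if anything falls off the work surface, if the arm or the gripper's body presses on something with over 40 N, if the wrist force passes 120 N, or if a joint passes its speed limit or range.

## Working session

There is one attempt and no reset: what is moved stays moved. The work goes in short steps, Python scripts to look and compute and a tool call to move; the robot and the scene stay as the last step left them, time stands still between calls to the robot, and variables do not carry over. Pictures are saved under pics/ and viewed, and the job is handed in when it is done.

Besides the shell and the picture viewer there is one more tool, called after "Call:" as name(argument=value, ...), one argument or row to a line, values as JSON. send_rows: Moves the arm, as the interface text tells. Its arguments: {"type":"object","properties":{"commands":{"type":"array"}},"required":["commands"]}

```bash
mkdir -p pics; ls; cat > h.py <<'E'
import numpy as np, cv2, pickle
from plant import sensors, optics, order
def cap(n,tag):
    c=optics.capture(n); cv2.imwrite(f'pics/{tag}.png',cv2.cvtColor(c['frame'],cv2.COLOR_RGB2BGR)); pickle.dump(c,open(f'pics/{tag}.pkl','wb')); return c
def load(tag): return pickle.load(open(f'pics/{tag}.pkl','rb'))
def K(c): return np.array([[c['fx'],0,c['cx']],[0,c['fy'],c['cy']],[0,0,1.]])
def ray(c,uv):
    p=cv2.undistortPoints(np.array(uv,float).reshape(-1,1,2),K(c),np.array(c['dist'],float)).reshape(-1,2)
    d=np.c_[p[:,0],-p[:,1],-np.ones(len(p))]; M=np.array(c['cam_to_world']); d=d@M[:3,:3].T
    return M[:3,3],d/np.linalg.norm(d,axis=1)[:,None]
def onz(c,uv,z):
    o,d=ray(c,uv); return o+d*((z-o[2])/d[:,2])[:,None]
def proj(c,P):
    M=np.linalg.inv(np.array(c['cam_to_world'])); P=np.atleast_2d(P)@M[:3,:3].T+M[:3,3]
    P=P*[1,-1,-1]; return cv2.projectPoints(P,np.zeros(3),np.zeros(3),K(c),np.array(c['dist'],float))[0].reshape(-1,2)
def tri(obs):
    A=np.zeros((3,3));b=np.zeros(3);L=[]
    for c,uv in obs:
        o,d=ray(c,[uv]);d=d[0];P=np.eye(3)-np.outer(d,d);A+=P;b+=P@o;L.append((o,P))
    x=np.linalg.solve(A,b); return x,[float(np.linalg.norm(P@(x-o))) for o,P in L]
def crop(tag,out,x0,y0,x1,y1,s):
    im=cv2.imread(f'pics/{tag}.png')[y0:y1,x0:x1]; cv2.imwrite(f'pics/{out}.png',cv2.resize(im,None,fx=s,fy=s,interpolation=cv2.INTER_CUBIC))
E
python3 - <<'E'
from h import *
for n in ['side','top','wrist']:
    c=cap(n,n+'0'); print(n,c['fx'],c['cx'],c['cy'],c['dist'],np.round(c['cam_to_world'],3).tolist())
print(sensors.get_state())
E
```

```text
pics
side 364.0459101560641 248.85432733213167 198.66211282501115 [-0.06563984  0.          0.          0.          0.        ] [[-0.994, 0.061, -0.088, 508.375], [-0.107, -0.605, 0.789, 764.432], [-0.005, 0.794, 0.608, 685.743], [0.0, 0.0, 0.0, 1.0]]
top 452.2306328092814 261.64927534713803 189.78587296134623 [0.00924506 0.         0.         0.         0.        ] [[-0.026, 0.986, -0.166, 381.211], [-1.0, -0.026, 0.003, 21.751], [-0.002, 0.166, 0.986, 1326.375], [0.0, 0.0, 0.0, 1.0]]
wrist 279.5069208411217 250.22264577011006 191.43389300412395 [-0.03902604  0.          0.          0.          0.        ] [[0.454, 0.844, 0.284, 367.118], [-0.891, 0.431, 0.143, -542.598], [-0.002, -0.318, 0.948, 373.302], [0.0, 0.0, 0.0, 1.0]]
{'time': 0.15, 'joints': array([ 1.0337816 ,  0.53699773, -0.00444577,  1.53862714,  0.00265249,
        1.06730512, -0.07120024]), 'qd': array([-0.00059437, -0.00233423, -0.00071285, -0.00284038, -0.00024122,
        0.00045118,  0.00101146]), 'joint_torque': array([ 1.60562264e-03, -5.83783615e+01,  1.05000526e+00, -2.59354448e+01,
        1.25097451e-02,  6.45693974e-03,  3.98791690e-05]), 'tcp_pos': array([ 294.61380919, -578.86100738,  230.6181022 ]), 'eef_rot': array([ 9.72407222e-01,  2.33288985e-01, -2.23552323e-04, -6.27570432e-04]), 'wrist_force': array([ 0.38749455, -1.06987891,  0.4925413 ]), 'moment': array([-0.02540479,  0.00924405,  0.0492469 ]), 'opening': 85.50247560906939}
```

View pics/side0.png

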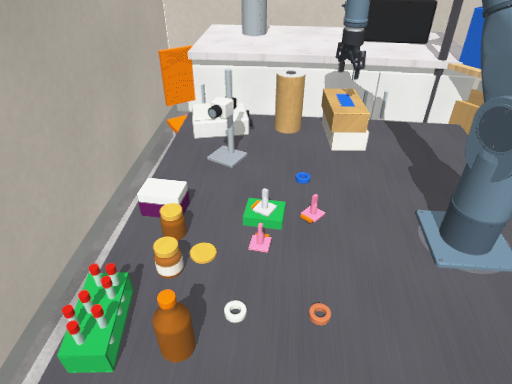

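View pics/top0.png

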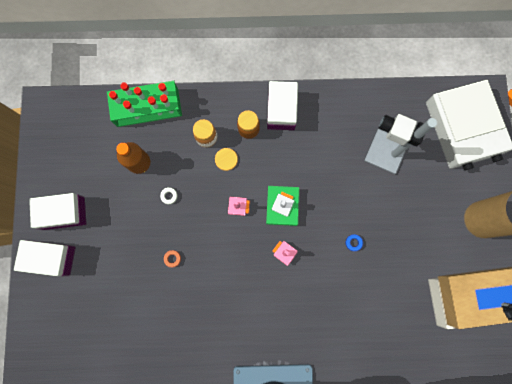

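View pics/wrist0.png

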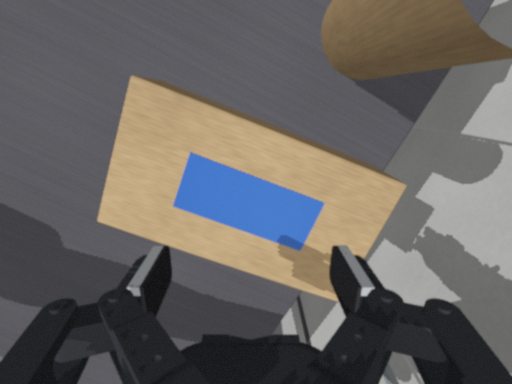

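Side view: white ring (235,311), copper ring (320,314), blue ring (303,178), aluminium holder in the green block (265,208), pink look-alike holders (261,240) and (314,210), camera head about (222,107). Top view: white (169,196), copper (172,259), holder (284,204), pinks (238,206) and (285,252), camera (400,128).
Candidates for the holder are the grey-white one in the block and the two pink ones; I choose the one in the block. For the rings: white (169,196), copper (172,259) and blue (355,243), chosen by colour.

```bash
python3 - <<'E'
from h import *
crop('side0','c1',190,150,350,270,5); crop('top0','c2',220,150,330,280,4); crop('side0','c3',190,60,270,170,5);crop('top0','c4',355,80,450,180,6)
a=cv2.imread('pics/c3.png');b=cv2.imread('pics/c4.png');b=cv2.resize(b,None,fx=.66,fy=.66)
h=max(a.shape[0],b.shape[0]);o=np.zeros((h,a.shape[1]+b.shape[1],3),np.uint8);o[:a.shape[0],:a.shape[1]]=a;o[:b.shape[0],a.shape[1]:]=b;cv2.imwrite('pics/c34.png',o);print(o.shape)
E
```

```text
(550, 776, 3)
```

View pics/c1.png

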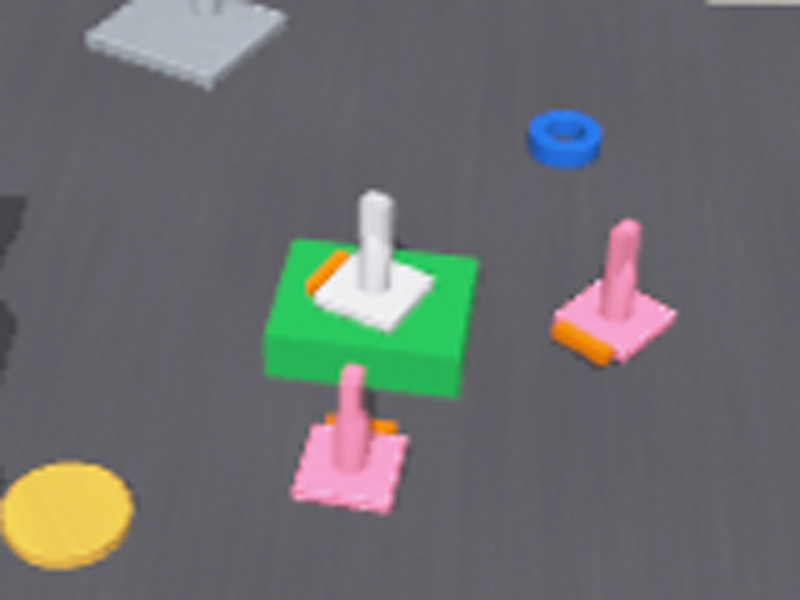

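View pics/c2.png

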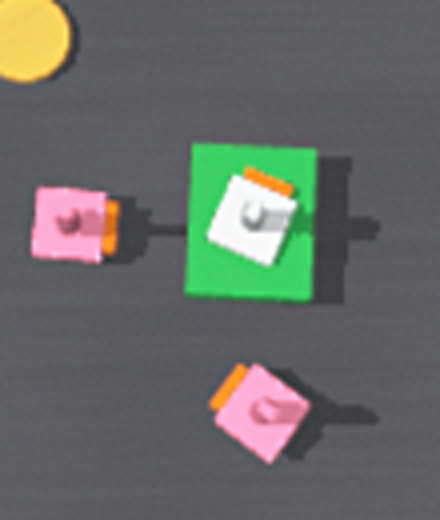

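View pics/c34.png

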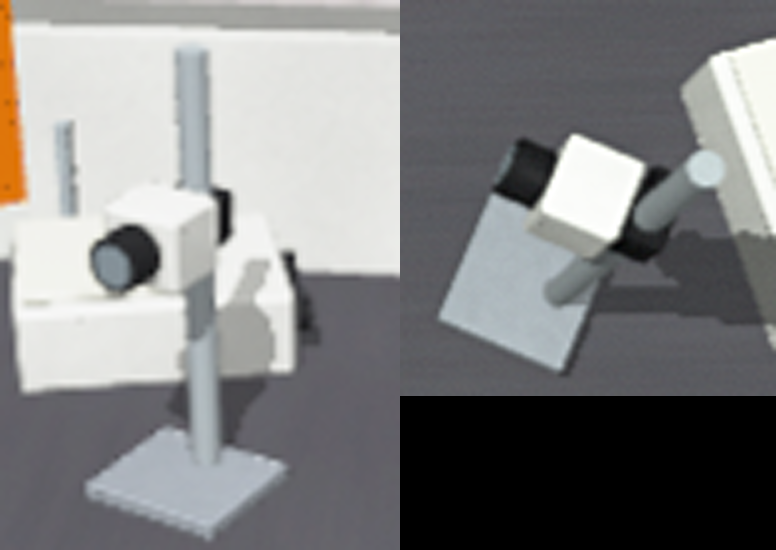

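```bash
cat >> h.py <<'E'
def mask(c,lo,hi,box=None):
    h=cv2.cvtColor(c['frame'],cv2.COLOR_RGB2HSV); m=cv2.inRange(h,np.array(lo),np.array(hi))
    if box is not None:
        z=np.zeros_like(m);x0,y0,x1,y1=box;z[y0:y1,x0:x1]=255;m&=z
    return m
def blobs(m,mn=15):
    n,l,s,ce=cv2.connectedComponentsWithStats(m); return [(s[i].tolist(),np.round(ce[i],1).tolist()) for i in range(1,n) if s[i][4]>=mn]
E
python3 - <<'E'
from h import *
s=load('side0');t=load('top0')
W=((0,0,170),(179,60,255));C=((3,120,90),(14,255,255))
for nm,(lo,hi),bs,bt in [('white',W,(215,295,255,330),(150,180,185,212)),('copper',C,(300,295,340,330),(155,240,190,275)),('holder',W,(240,180,290,225),(265,185,300,222)),('head',W,(205,90,240,130),(385,105,420,150))]:
    a=blobs(mask(s,lo,hi,bs));b=blobs(mask(t,lo,hi,bt));print(nm,a,b)
    a=max(a,key=lambda q:q[0][4]);b=max(b,key=lambda q:q[0][4])
    if nm in('white','copper'):
        print(tri([(s,a[1]),(t,b[1])]),onz(t,[b[1]],14),onz(s,[a[1]],12))
# green block top
for c,box in((s,(240,190,290,230)),(t,(262,182,302,228))):
    m=mask(c,(50,100,50),(80,255,255),box);print(blobs(m)); 
# holder tip
print('tip',tri([(s,(190+376/5,150+194/5)),(t,(220+250/4,150+212/4))]))
# lens
print('lens',tri([(s,(190+110/5,60+266/5)),(t,(355+508/6*1.5*.999-400/4 if 0 else 355+(508-400)/.66/6,80+170/.66/6))]))
for n,(u,v) in dict(a=(580,135),b=(648,162),c=(602,255),d=(530,220)).items(): print(n,onz(t,[(355+(u-400)/.66/6,80+v/.66/6)],226))
E
```

```text
white [([224, 300, 23, 23, 352], [234.8, 310.8])] [([160, 187, 17, 17, 168], [168.0, 195.3])]
(array([593.33810785, 293.9182616 ,  12.62390399]), [0.37765287095165123, 0.37765287095178846]) [[593.4977669  293.63018207  14.        ]] [[593.03632011 293.53707774  12.        ]]
copper [([309, 303, 22, 22, 337], [319.4, 313.6])] [([164, 250, 17, 17, 176], [171.8, 258.4])]
(array([409.76094271, 281.73178221,  11.06770547]), [0.20416439621493881, 0.20416439621499766]) [[409.89754396 281.11468459  14.        ]] [[409.69630131 282.43366766  12.        ]]
holder [([253, 188, 23, 28, 308], [264.2, 204.5])] [([272, 194, 22, 22, 298], [282.3, 204.6])]
head [([205, 90, 35, 40, 1052], [221.1, 107.9])] [([385, 114, 32, 36, 595], [399.9, 130.7])]
[([243, 198, 43, 32, 806], [264.3, 215.0])]
[([266, 186, 33, 40, 861], [282.1, 206.1])]
tip (array([551.02780985, -37.47201027, 104.29388917]), [1.5638199661600067, 1.5638199661600505])
lens (array([ 740.71100273, -297.78200891,  199.84486073]), [2.075273439048582, 2.075273439048537])
a [[ 752.24966983 -337.97589527  226.        ]]
b [[ 733.10917085 -379.89343742  226.        ]]
c [[ 672.77870302 -345.8265585   226.        ]]
d [[ 696.89691159 -302.01533336  226.        ]]
```

Call:
send_rows(
  commands=[
    [100,1.65,4.85,0,0.078],
    [100,1.65,4.85,0,0.078],
    [100,1.65,4.85,0,0.078],
    [100,1.65,4.85,0,0.078],
    [100,1.65,4.85,0,0.078],
    [100,1.65,4.85,0,0.078],
    [100,1.65,4.85,0,0.078],
    [100,1.65,4.85,0,0.078],
    [100,1.65,4.85,0,0.078],
  ],
)

```text
time: 1.05
tcp_pos: [439.9, -151.4, 231.4]
eef_rot: [0.832, 0.555, -0.0, 0.0]
wrist_force: [0.8, -0.3, 0.3]
opening: 85.3
```

```bash
python3 - <<'E'
from h import *
cap('wrist','w1'); s=sensors.get_state();print(s['time'],s['joints'],s['tcp_pos'],s['eef_rot'],s['wrist_force'])
E
```

```text
1.1 [ 0.52515894  0.24245876 -0.35394246  1.99347846  0.09880293  0.92089559
 -0.25977914] [ 442.90860148 -142.21601     231.7212458 ] [ 0.82813546  0.56052252  0.002219   -0.00111291] [2.57753579 8.10650575 0.45201759]
```

View pics/w1.png

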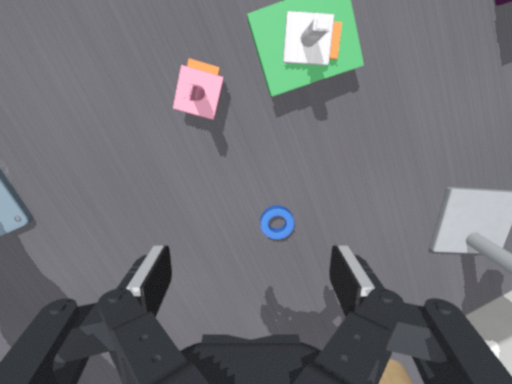

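Wrist view: the block with the aluminium holder (310,38), a pink holder (198,92), the blue ring (277,223) and the camera foot on the right. Continuing to the white ring.

Call:
send_rows(
  commands=[
    [100,1.65,4.85,0,0.078],
    [100,1.65,4.85,0,0.078],
    [100,1.65,4.85,0,0.078],
    [100,1.65,4.85,0,0.078],
    [100,1.65,4.85,0,0.078],
    [100,1.65,4.85,0,0.078],
    [100,1.65,4.85,-1,0.078],
    [100,1.65,4.85,-2,0.078],
    [100,1.65,4.85,-3,0.078],
    [100,0,0,-3,0],
    [100,0,0,0,0],
    [100,0,0,0,0],
  ],
)

```text
time: 2.3
tcp_pos: [581.1, 260.7, 148.1]
eef_rot: [0.592, 0.806, -0.001, -0.0]
wrist_force: [-0.2, -0.4, 0.3]
opening: 85.4
```

```bash
python3 - <<'E'
from h import *
cap('wrist','w2'); s=sensors.get_state();print(s['time'],s['joints'],s['tcp_pos'],s['eef_rot'],s['wrist_force'])
E
```

```text
2.35 [-0.12597038  0.66966361 -0.53703639  1.61378574  0.39691393  0.96819268
 -0.49370098] [581.87491783 260.92317108 149.33306732] [5.92655748e-01 8.05455680e-01 7.17176837e-05 5.53547582e-04] [0.08317313 1.13286339 0.13003584]
```

View pics/w2.png

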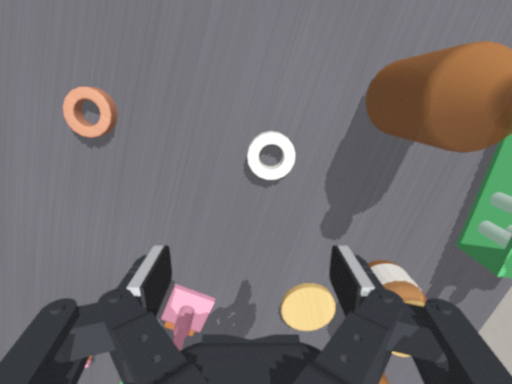

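Wrist view: white ring (271,156), copper ring (90,111), bottle upper right, lid (308,306), pink holder (188,312). Measuring both rings.

```bash
cat >> h.py <<'E'
def ringfit(c,lo,hi,box=None,mn=100):
    m=mask(c,lo,hi,box); n,l,s,ce=cv2.connectedComponentsWithStats(m)
    i=1+np.argmax(s[1:,4]); m=(l==i).astype(np.uint8)*255
    cs,hr=cv2.findContours(m,cv2.RETR_CCOMP,cv2.CHAIN_APPROX_NONE)
    out=[]
    for k,q in enumerate(cs):
        if len(q)>=20: out.append(('hole' if hr[0][k][3]>=0 else 'outer',q.reshape(-1,2).astype(float)))
    return out
def circ(P):
    A=np.c_[2*P[:,:2],np.ones(len(P))];x=np.linalg.lstsq(A,(P[:,:2]**2).sum(1),rcond=None)[0];return x[:2],np.sqrt(x[2]+x[:2]@x[:2])
E
python3 - <<'E'
from h import *
c=load('w2');s=load('side0');t=load('top0')
for nm,lo,hi,b in [('white',(0,0,185),(179,50,255),(220,110,320,200)),('copper',(3,90,120),(14,255,255),(50,70,130,150))]:
    for k,q in ringfit(c,lo,hi,b):
        p=onz(c,q,16);xy,r=circ(p);print(nm,k,len(q),np.round(xy,1),round(r,1),cv2.fitEllipse(q.astype(np.float32))[0])
E
```

```text
white outer 134 [592.1 291.8] 23.8 (270.9349060058594, 155.34498596191406)
white hole 70 [591.9 292.5] 12.3 (270.9530944824219, 154.9582977294922)
copper outer 146 [411.7 281. ] 24.3 (89.20291900634766, 111.11705017089844)
copper hole 71 [411.  281.3] 11.6 (88.75526428222656, 110.85797882080078)
```

Call:
send_rows(
  commands=[
    [100,0.5,1.6,-2,0],
    [100,0.5,1.5,-2,0],
    [100,0,0,-3,0],
    [100,0,0,-3,0],
    [100,0,0,0,0],
    [100,0,0,0,0],
    [100,0,0,0,0],
  ],
)

```text
time: 3.05
tcp_pos: [592.9, 293.6, 51.1]
eef_rot: [0.592, 0.806, 0.002, 0.001]
wrist_force: [0.6, -0.2, 0.2]
opening: 85.2
```

```bash
python3 - <<'E'
from h import *
c=cap('wrist','w3'); s=sensors.get_state();print(s['time'],s['tcp_pos'],s['eef_rot'],s['wrist_force'])
for k,q in ringfit(c,(0,0,185),(179,50,255),(180,150,340,384)):
        p=onz(c,q,16);xy,r=circ(p);print(k,len(q),np.round(xy,1),round(r,1))
E
```

```text
3.1 [592.78572781 293.63937582  50.97370656] [0.59223036 0.80576627 0.00176084 0.00090571] [0.30175102 0.97908096 0.23545774]
outer 191 [591.9 293. ] 24.4
hole 92 [592.  294.3] 11.2
```

View pics/w3.png

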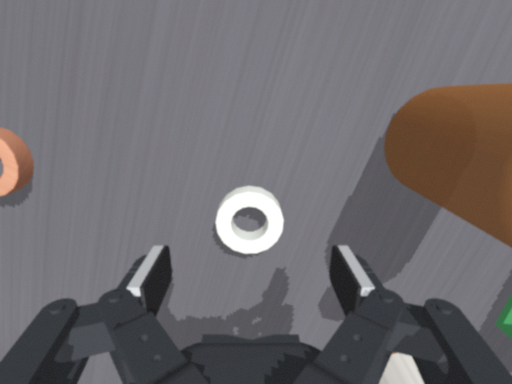

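The white ring (250,220) is centred between the jaws. Going down and closing.

Call:
send_rows(
  commands=[
    [100,0,0,-2.5,0],
    [100,0,0,-1.5,0],
    [100,0,0,-0.9,0],
    [100,0,0,0,0],
    [100,0,0,0,0],
    [40,0,0,0,0],
    [40,0,0,0,0],
    [40,0,0,0,0],
    [40,0,0,0,0],
    [40,0,0,0,0],
    [40,0,0,0,0],
    [40,0,0,0,0],
  ],
)

```text
time: 4.3
tcp_pos: [591.8, 293.6, 0.4]
eef_rot: [0.592, 0.806, 0.001, 0.0]
wrist_force: [-0.2, -0.5, 5.8]
opening: 45.6
```

```bash
python3 - <<'E'
from h import *
c=cap('wrist','w4'); s=sensors.get_state();print(s['time'],s['tcp_pos'],s['eef_rot'],s['wrist_force'],s['opening'])
# holder measure from w1
w=load('w1')
crop('w1','w1h',230,0,390,110,5)
E
```

```text
4.35 [5.91788101e+02 2.93625984e+02 4.02424836e-01] [5.91915020e-01 8.05999986e-01 7.08693671e-04 3.58650320e-04] [-0.77759672 -0.03747349  5.89017425] 45.28031531354762
```

View pics/w4.png

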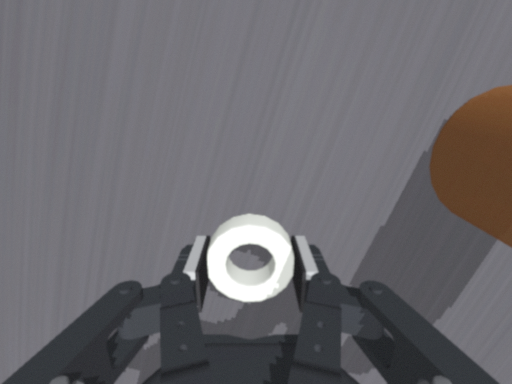

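View pics/w1h.png

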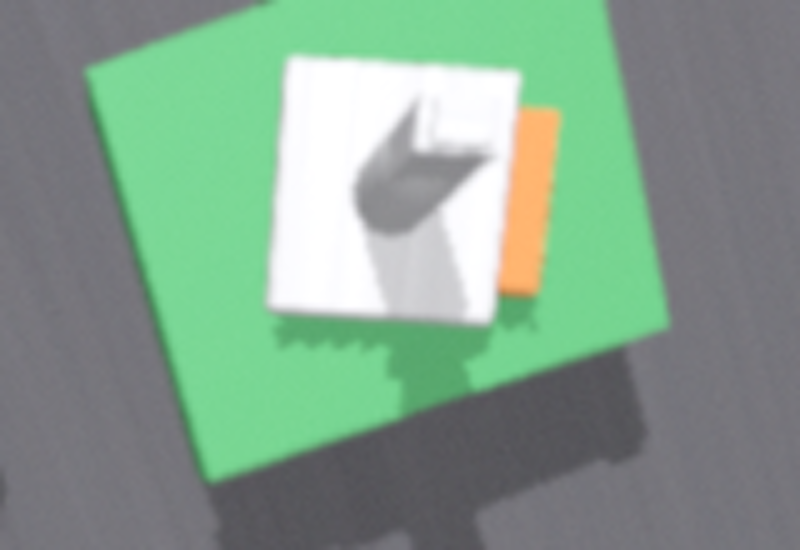

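```bash
python3 - <<'E'
from h import *
c=load('w1')
q=np.array([(290,55),(522,72),(492,325),(266,310)])/5+[230,0]
p=onz(c,q,38);print(np.round(p,1),p.mean(0));e=p[1]-p[0]+p[2]-p[3];print(np.degrees(np.arctan2(e[1],e[0])),[np.linalg.norm(p[i]-p[i-1]) for i in range(4)])
t=load('top0');print('tip',tri([(c,(230+450/5,130/5)),(t,(220+250/4,150+212/4))]),tri([(c,(230+450/5,130/5)),(load('side0'),(190+376/5,150+194/5))]))
print(onz(c,[(230+450/5,130/5)],100))
E
```

```text
[[542.  -10.1  38. ]
 [586.7 -31.7  38. ]
 [565.  -77.1  38. ]
 [519.4 -55.2  38. ]] [553.28531838 -43.52826325  38.        ]
-25.723875322472285 [np.float64(50.40396424553417), np.float64(49.670386527621645), np.float64(50.38448915653357), np.float64(50.55697784112306)]
tip (array([554.39076416, -40.10965491,  81.25629715]), [2.3667918823568743, 2.366791882356755]) (array([551.9498702 , -43.93792751,  99.50277224]), [1.0315331761228668, 1.031533176122871])
[[550.74066295 -43.88730904 100.        ]]
```

Call:
send_rows(
  commands=[
    [40,0,0,1,0],
    [40,0,0,3,0],
    [40,0,0,4,0],
    [40,0,0,4,0],
    [40,0,0,4,0],
    [40,0,0,2,0],
    [40,0,0,0,0],
  ],
)

```text
time: 5.05
tcp_pos: [592.9, 294.5, 183.7]
eef_rot: [0.592, 0.806, 0.003, 0.001]
wrist_force: [-0.5, 0.4, -1.5]
opening: 44.9
```

```bash
python3 - <<'E'
from h import *
c=cap('wrist','w5'); c=cap('side','s5'); s=sensors.get_state();print(s['time'],s['tcp_pos'],s['eef_rot'],s['wrist_force'],s['opening'])
crop('s5','s5c',180,190,320,330,4)
E
```

```text
5.15 [590.9037713  292.85002065 179.21514234] [ 5.91899348e-01  8.06011866e-01 -1.06583163e-04  1.51805845e-04] [ 0.46524377 -0.65796222 -0.52663576] 45.354916486435066
```

View pics/s5c.png

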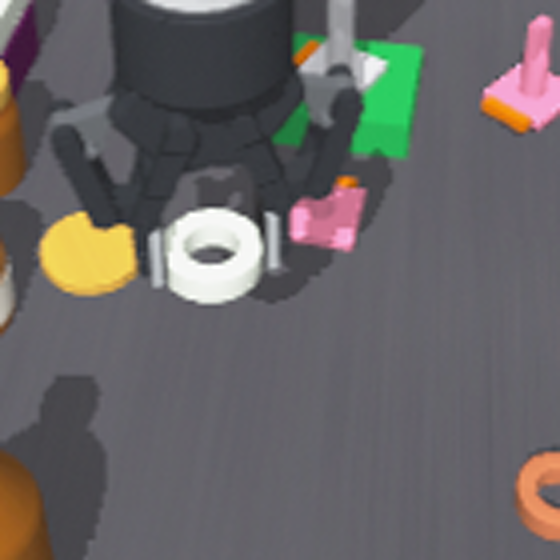

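Ring is held level. Moving past the holder to look at it closely.

Call:
send_rows(
  commands=[
    [40,-0.4,-3.9,0,0],
    [40,-0.4,-3.9,0,0],
    [40,-0.4,-3.9,0,0],
    [40,-0.4,-3.9,0,0],
    [40,-0.4,-3.9,0,0],
    [40,-0.4,-3.9,0,0],
    [40,-0.4,-3.9,0,0],
    [40,-0.4,-3.9,0,0],
    [40,-0.4,-3.9,0,0],
    [40,-0.3,-3.7,0,0],
    [40,0,0,0,0],
    [40,0,0,0,0],
  ],
)

```text
time: 6.35
tcp_pos: [550.8, -95.8, 177.6]
eef_rot: [0.593, 0.805, -0.001, -0.001]
wrist_force: [-0.2, 1.9, 0.0]
opening: 45.2
```

```bash
python3 - <<'E'
from h import *
c=cap('wrist','w6'); s=sensors.get_state();print(s['time'],s['tcp_pos'],s['eef_rot'],s['wrist_force'],s['opening'])
E
```

```text
6.4 [551.17742793 -94.19677625 178.0064349 ] [ 5.91810989e-01  8.06075774e-01 -2.09869417e-04 -1.24755699e-03] [-0.30045857  0.714178   -0.3380845 ] 44.986942688663795
```

View pics/w6.png

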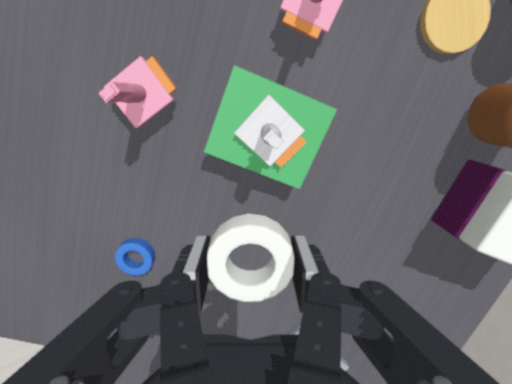

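Wrist view: aluminium holder (270,131) in the block with its tag (290,151); white ring in the jaws (250,258). Measuring from the plate corners.

```bash
python3 - <<'E'
from h import *
crop('w6','w6c',200,60,345,195,5)
c=load('w6')
m=mask(c,(0,0,120),(179,60,255),(230,90,306,170))
m=cv2.morphologyEx(m,cv2.MORPH_CLOSE,np.ones((9,9)))
cs,_=cv2.findContours(m,cv2.RETR_EXTERNAL,cv2.CHAIN_APPROX_NONE);q=max(cs,key=cv2.contourArea)
r=cv2.minAreaRect(q);b=cv2.boxPoints(r);print(r,b)
p=onz(c,b,38);print(np.round(p,1),p.mean(0))
g=mask(c,(50,60,40),(85,255,255),(195,60,345,195));cs,_=cv2.findContours(cv2.morphologyEx(g,cv2.MORPH_CLOSE,np.ones((25,25))),cv2.RETR_EXTERNAL,cv2.CHAIN_APPROX_NONE);q=max(cs,key=cv2.contourArea)
a=cv2.approxPolyDP(q,6,True).reshape(-1,2);print(a);P=onz(c,a,30);print(np.round(P,1),P.mean(0))
E
```

```text
((268.6859130859375, 130.34121704101562), (51.6698112487793, 52.62022018432617), 44.06081008911133) [[231.82428 131.28156]
 [268.41754  93.46857]
 [305.54755 129.40088]
 [268.95428 167.21387]]
[[517.5 -53.8  38. ]
 [541.   -8.9  38. ]
 [587.  -30.1  38. ]
 [564.5 -77.6  38. ]] [552.48866187 -42.59272036  38.        ]
[[234  65]
 [204 152]
 [299 188]
 [336 109]]
[[501.7   6.2  30. ]
 [495.3 -84.   30. ]
 [604.3 -91.5  30. ]
 [610.8  -2.2  30. ]] [553.03390533 -42.88432236  30.        ]
```

View pics/w6c.png

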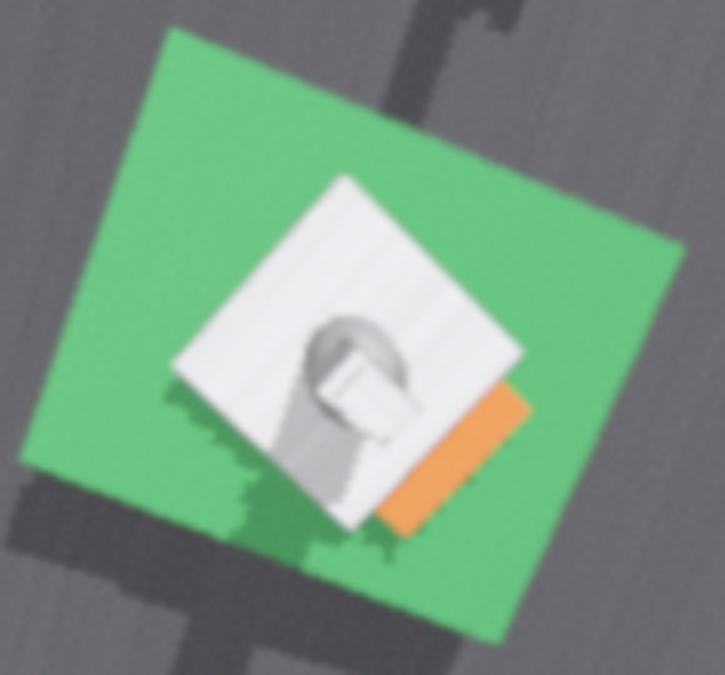

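```bash
python3 - <<'E'
from h import *
c=load('w6');w=load('w1')
A=[(171,365),(345,174),(524,352),(352,532)];B=[(266,310),(290,55),(522,72),(492,325)]
for a,b in zip(A,B): print('corner',tri([(c,np.array(a)/5+[200,60]),(w,np.array(b)/5+[230,0])]))
P=onz(c,[np.array(a)/5+[200,60] for a in A],38);print(P.mean(0))
print('tab top',tri([(c,(200+370/5,60+397/5)),(w,(230+455/5,125/5))]),onz(c,[(200+370/5,60+397/5)],100))
# ring relative to TCP
for k,q in ringfit(c,(0,0,150),(179,50,255),(205,205,297,305)):
    e=cv2.fitEllipse(q.astype(np.float32));print(k,e)
    for z in(178+10,178+16): 
        xy,r=circ(onz(c,q,z));print(z,xy,r)
E
```

```text
corner (array([520.06233829, -55.06165546,  34.4622136 ]), [0.1382316179201782, 0.13823161792014638])
corner (array([541.99748694,  -9.96869426,  37.59706686]), [0.09090191575447908, 0.09090191575438229])
corner (array([587.08866562, -31.38541088,  36.52363761]), [0.16802817018380245, 0.16802817018379215])
corner (array([566.17603355, -77.15560714,  33.86270457]), [0.025916626731181027, 0.025916626731361903])
[553.59996433 -43.03952795  38.        ]
tab top (array([553.41235024, -42.7891991 ,  94.50583541]), [0.027168537261957136, 0.02716853726183451]) [[552.7274936  -42.17857414 100.        ]]
outer ((250.1085968017578, 258.0541076660156), (87.03849792480469, 88.36598205566406), 23.359365463256836)
188 [550.89605114 -98.80941205] 25.84763562748729
194 [549.77426742 -95.16778858] 24.67797067448623
hole ((251.28341674804688, 256.95709228515625), (26.62822151184082, 45.57597732543945), 94.79164123535156)
188 [551.07191577 -96.73059436] 10.231824333890506
194 [549.94217377 -93.18304217] 9.768810753023994
```

Call:
send_rows(
  commands=[
    [40,0.1,2.5,0,0],
    [40,0.1,2.6,0,0],
    [40,0,0,-2.5,0],
    [40,0,0,-2.3,0],
    [40,0,0,0,0],
    [40,0,0,0,0],
    [40,0,0,0,0],
  ],
)

```text
time: 7.1
tcp_pos: [554.8, -43.2, 132.3]
eef_rot: [0.592, 0.806, 0.001, 0.001]
wrist_force: [-0.1, 0.1, 0.1]
opening: 45.2
```

```bash
python3 - <<'E'
from h import *
c=cap('wrist','w7'); cap('side','s7');cap('top','t7');s=sensors.get_state();print(s['time'],s['tcp_pos'],s['eef_rot'],s['wrist_force'],s['opening'])
crop('s7','s7c',220,130,310,230,5)
crop('w7','w7c',190,190,310,310,5)
E
```

```text
7.25 [554.764192   -43.84121927 132.22740793] [5.91928374e-01 8.05990126e-01 4.34313358e-04 7.26203160e-04] [ 0.41486626  0.02078405 -0.65442705] 45.515682306746406
```

View pics/w7c.png

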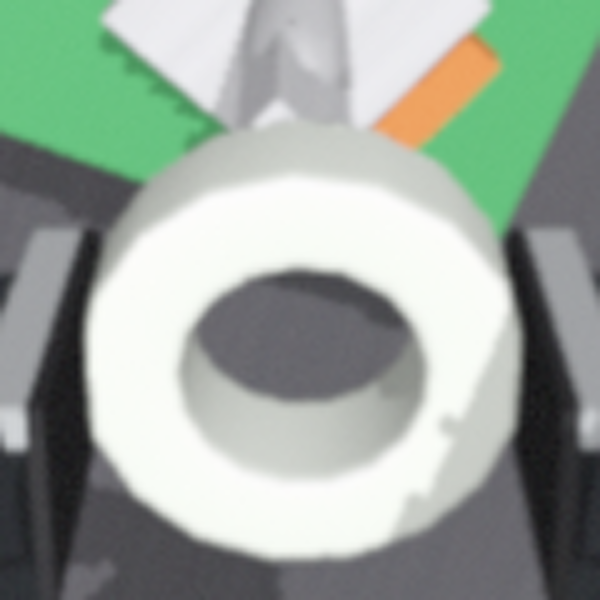

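View pics/s7c.png

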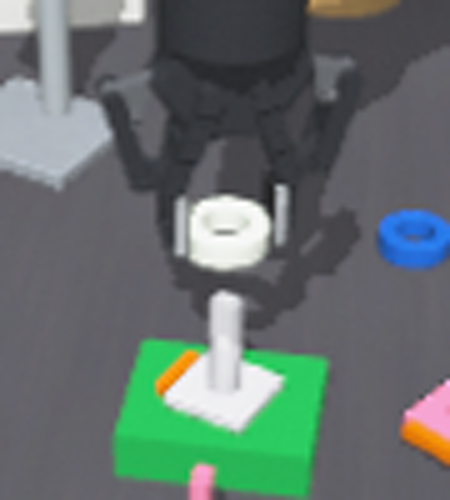

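```bash
python3 - <<'E'
from h import *
c=load('w7');s=load('s7')
for z in (144,148): print('ring',onz(c,[(190+303/5,190+367/5)],z),'hole',onz(c,[(190+303/5,190+372/5)],z))
# side: ring top face centre and tab top
rs=(220+230/5,130+223/5);tb=(220+226/5,130+298/5)
print('ring side',onz(s,[rs],148),'tab side',onz(s,[tb],100)); print(tri([(s,rs),(c,(190+303/5,190+370/5))]))
m=proj(c,[[553,-43,100]]);print('tab proj',(m-190)*5)
E
```

```text
ring [[555.45317236 -46.95145695 144.        ]] hole [[555.64330209 -47.55375392 144.        ]]
ring [[554.65475544 -44.47418486 148.        ]] hole [[554.83908274 -45.05810074 148.        ]]
ring side [[551.72524413 -41.92610882 148.        ]] tab side [[552.65271671 -40.04870786 100.        ]]
(array([553.46295853, -45.41551239, 146.26100165]), [1.6379156317112327, 1.6379156317113976])
tab proj [[293.36437552 158.74320578]]
```

Call:
send_rows(
  commands=[
    [40,-0.07,0.18,0,0],
    [40,0,0,-1.5,0],
    [40,0,0,-1.5,0],
    [40,0,0,-1.5,0],
    [40,0,0,-1.0,0],
    [40,0,0,0,0],
    [40,0,0,0,0],
  ],
)

```text
time: 7.95
tcp_pos: [553.4, -41.9, 76.0]
eef_rot: [0.592, 0.806, -0.0, -0.0]
wrist_force: [-0.7, -0.5, -0.7]
opening: 45.1
```

```bash
python3 - <<'E'
from h import *
c=cap('wrist','w8'); cap('side','s8');s=sensors.get_state();print(s['time'],s['tcp_pos'],s['wrist_force'],s['opening'])
crop('s8','s8c',220,130,310,230,5)
crop('w8','w8c',190,190,310,310,5)
E
```

```text
8.05 [553.90000766 -41.92029758  76.72430094] [-0.07407083 -0.90722265 -0.18006307] 45.11852894707942
```

View pics/w8c.png

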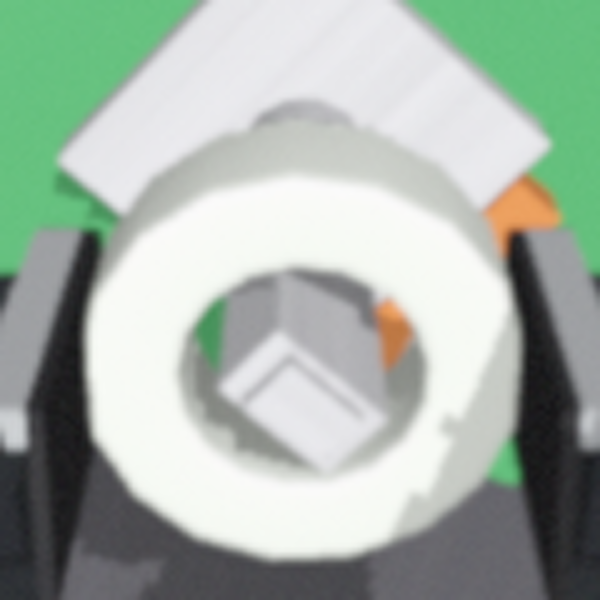

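View pics/s8c.png

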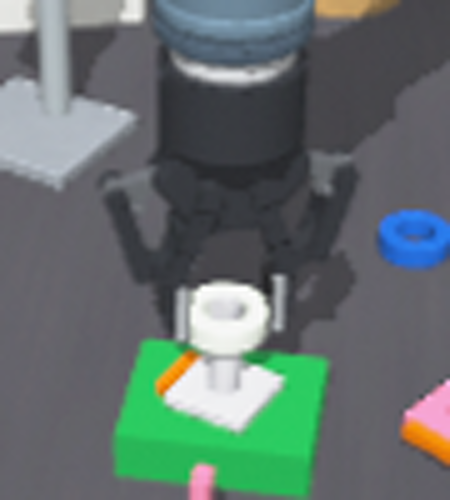

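The tab stands inside the bore. Checking centring numerically.

```bash
python3 - <<'E'
from h import *
c=load('w8')
print('tab',onz(c,[(190+303/5,190+402/5)],100),'ring hole',onz(c,[(190+303/5,190+370/5)],92.7))
E
```

```text
tab [[552.73285638 -41.85734135 100.        ]] ring hole [[553.06768994 -42.87335312  92.7       ]]
```

Call:
send_rows(
  commands=[
    [40,0,0.05,-1.0,0],
    [40,0,0,-1.0,0],
    [40,0,0,-1.0,0],
    [40,0,0,-0.6,0],
    [40,0,0,0,0],
    [40,0,0,0,0],
    [40,0,0,0,0],
  ],
)

```text
time: 8.75
tcp_pos: [553.6, -41.5, 40.5]
eef_rot: [0.592, 0.806, 0.0, 0.0]
wrist_force: [-0.1, -0.0, 0.0]
opening: 45.3
```

```bash
python3 - <<'E'
from h import *
c=cap('wrist','w9'); cap('side','s9');s=sensors.get_state();print(s['time'],s['tcp_pos'],s['wrist_force'],s['opening'])
crop('s9','s9c',220,130,310,230,5)
E
```

```text
8.85 [553.54929698 -41.59036305  40.5153779 ] [ 0.28136772 -0.02619593 -0.716807  ] 45.3067366548159
```

View pics/s9c.png

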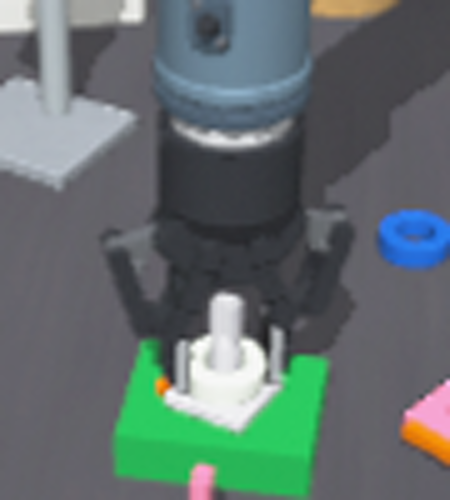

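Call:
send_rows(
  commands=[
    [40,0,0,-0.15,0],
    [40,0,0,0,0],
    [40,0,0,0,0],
  ],
)

```text
time: 9.15
tcp_pos: [553.4, -41.6, 38.8]
eef_rot: [0.592, 0.806, -0.0, 0.0]
wrist_force: [-0.3, -0.3, -0.6]
opening: 44.9
```

Call:
send_rows(
  commands=[
    [75,0,0,0,0],
    [75,0,0,0,0],
    [75,0,0,0,0],
    [85,0,0,0,0],
    [85,0,0,0.5,0],
    [100,0,0,2,0],
    [100,0,0,4,0],
    [100,0,0,4,0],
    [100,0,0,3,0],
    [100,0,0,0,0],
    [100,0,0,0,0],
  ],
)

```text
time: 10.25
tcp_pos: [553.6, -41.7, 174.4]
eef_rot: [0.592, 0.806, 0.0, 0.001]
wrist_force: [-1.4, 0.4, -0.9]
opening: 85.1
```

```bash
python3 - <<'E'
from h import *
c=cap('wrist','w10'); cap('side','s10');s=sensors.get_state();print(s['time'],s['tcp_pos'],s['eef_rot'],s['wrist_force'],s['opening'])
crop('s10','s10c',220,130,310,230,5)
crop('w10','w10c',160,140,340,290,4)
E
```

```text
10.35 [552.46635639 -41.74103979 172.74241682] [ 5.91899308e-01  8.06011299e-01 -6.47342062e-04 -7.59302998e-04] [-0.49082918  0.12919548 -1.40598085] 85.49221694498645
```

View pics/s10c.png

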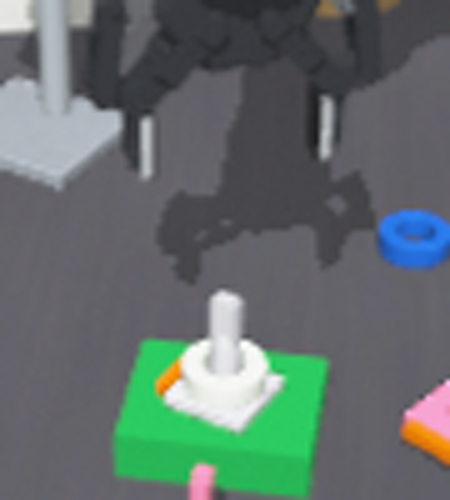

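View pics/w10c.png

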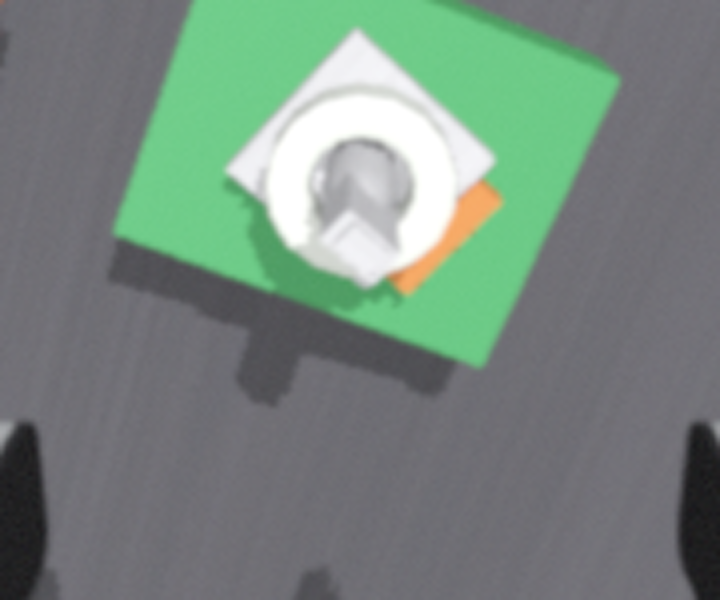

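White ring sits flat on the plate around the stem. On to the copper ring.

Call:
send_rows(
  commands=[
    [100,-1.77,4.04,0,0],
    [100,-1.77,4.04,0,0],
    [100,-1.77,4.04,0,0],
    [100,-1.77,4.04,0,0],
    [100,-1.77,4.04,0,0],
    [100,-1.77,4.04,0,0],
    [100,-1.77,4.04,-2,0],
    [100,-1.77,4.04,-2,0],
    [100,0,0,-4,0],
    [100,0,0,-3,0],
    [100,0,0,0,0],
    [100,0,0,0,0],
  ],
)

```text
time: 11.55
tcp_pos: [411.1, 281.3, 63.3]
eef_rot: [0.592, 0.806, -0.001, -0.001]
wrist_force: [0.0, 0.4, 1.8]
opening: 85.6
```

```bash
python3 - <<'E'
from h import *
c=cap('wrist','w11'); s=sensors.get_state();print(s['time'],s['tcp_pos'],s['eef_rot'],s['wrist_force'],s['opening'],s['joints'])
for k,q in ringfit(c,(3,90,90),(14,255,255),(120,80,400,384)):
        p=onz(c,q,16);xy,r=circ(p);print(k,len(q),np.round(xy,1),round(r,1),q.mean(0))
E
```

```text
11.6 [412.02362173 281.80481966  64.32648832] [ 5.91965587e-01  8.05963231e-01  9.28262775e-05 -7.38278046e-05] [0.08426836 1.0398716  1.21095805] 85.21896526469688 [-0.26866244  0.61018815 -0.53211408  2.01577768  0.50379098  0.64583413
 -0.82905922]
outer 179 [408.1 281.5] 24.0 [247.63128492 211.55865922]
hole 83 [407.8 282.8] 11.1 [247.38554217 210.92771084]
```

View pics/w11.png

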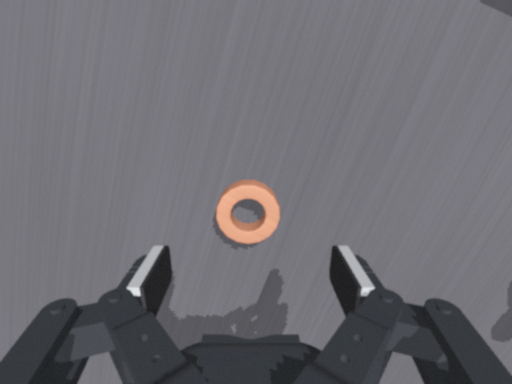

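The copper ring (248,212) is nearly centred; shifting 3 mm and descending.

Call:
send_rows(
  commands=[
    [100,-0.3,0,-2.5,0],
    [100,0,0,-2.0,0],
    [100,0,0,-1.8,0],
    [100,0,0,0,0],
    [100,0,0,0,0],
    [40,0,0,0,0],
    [40,0,0,0,0],
    [40,0,0,0,0],
    [40,0,0,0,0],
    [40,0,0,0,0],
    [40,0,0,0,0],
    [40,0,0,0,0],
  ],
)

```text
time: 12.8
tcp_pos: [409.3, 281.9, 2.2]
eef_rot: [0.592, 0.806, 0.0, 0.001]
wrist_force: [-2.7, -2.2, 15.4]
opening: 45.8
```

```bash
python3 - <<'E'
from h import *
c=cap('wrist','w12'); cap('side','s12'); s=sensors.get_state();print(s['time'],s['tcp_pos'],s['eef_rot'],s['wrist_force'],s['opening'])
crop('w12','w12c',150,180,350,320,4)
E
```

```text
12.9 [409.36271135 281.92586754   2.17939233] [5.92061935e-01 8.05892105e-01 4.70137878e-04 5.98809316e-04] [-2.67141723 -2.81204634 14.61243592] 45.78057758810428
```

View pics/w12c.png

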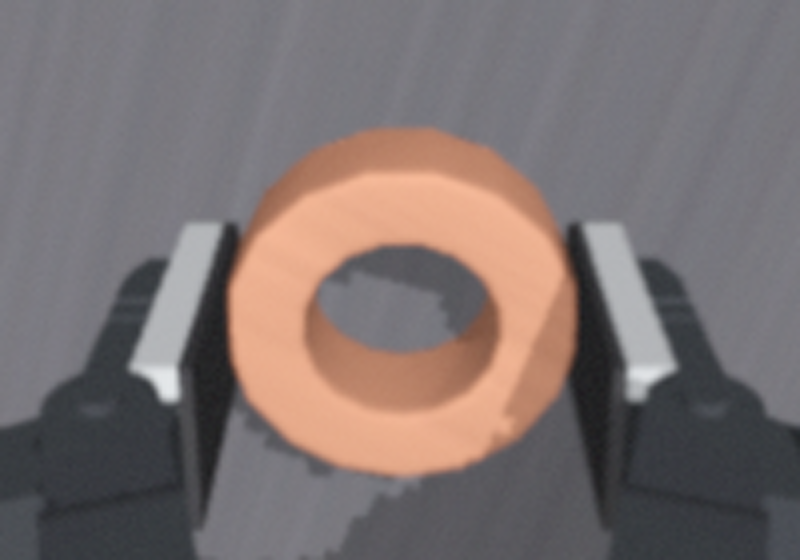

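Call:
send_rows(
  commands=[
    [40,0,0,1,0],
    [40,0,0,3,0],
    [40,0,0,4,0],
    [40,0,0,4,0],
    [40,0,0,4,0],
    [40,0,0,2,0],
    [40,0.8,-1.8,0,0],
    [40,1.6,-3.6,0,0],
    [40,1.6,-3.6,0,0],
    [40,1.6,-3.6,0,0],
    [40,1.6,-3.6,0,0],
    [40,1.6,-3.6,0,0],
  ],
)

```text
time: 14.1
tcp_pos: [496.9, 82.0, 181.2]
eef_rot: [0.592, 0.806, -0.0, 0.0]
wrist_force: [0.7, 0.5, -1.4]
opening: 45.5
```

Call:
send_rows(
  commands=[
    [40,1.6,-3.6,0,0],
    [40,1.6,-3.6,0,0],
    [40,1.6,-3.6,0,0],
    [40,0.8,-1.8,0,0],
    [40,0,0,-2,0],
    [40,0,0,-2,0],
    [40,0,0,0,0],
    [40,0,0,0,0],
    [40,0,0,0,0],
  ],
)

```text
time: 15.0
tcp_pos: [553.5, -42.1, 142.0]
eef_rot: [0.592, 0.806, 0.0, 0.001]
wrist_force: [-0.1, 0.3, -0.4]
opening: 45.6
```

```bash
python3 - <<'E'
from h import *
c=cap('wrist','w13'); cap('side','s13');s=sensors.get_state();print(s['time'],s['tcp_pos'],s['eef_rot'],s['wrist_force'],s['opening'])
crop('s13','s13c',220,130,310,230,5)
crop('w13','w13c',190,170,310,310,4)
E
```

```text
15.1 [553.45413902 -42.18765104 141.88652556] [5.91762251e-01 8.06112073e-01 4.29236315e-04 7.61310637e-04] [ 0.75545519 -0.57116469 -2.03841089] 45.75666848124657
```

View pics/w13c.png

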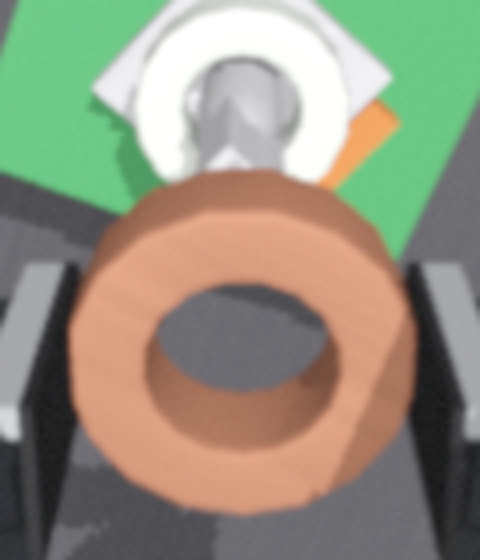

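View pics/s13c.png

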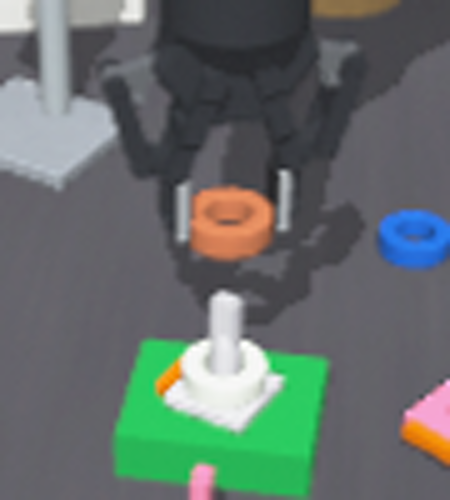

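```bash
python3 - <<'E'
from h import *
c=load('w13');s=load('s13')
p=(190+242/4,170+364/4)
print(onz(c,[p],155.7)); 
rs=(220+231/5,130+211/5);tb=(220+226/5,130+298/5)
print(onz(s,[rs],155.7),onz(s,[tb],100))
E
```

```text
[[553.13911611 -43.18641179 155.7       ]]
[[551.36975983 -41.83464584 155.7       ]] [[552.65271671 -40.04870786 100.        ]]
```

Call:
send_rows(
  commands=[
    [40,0.03,0.14,-1,0],
    [40,0,0,-1.5,0],
    [40,0,0,-1.5,0],
    [40,0,0,-1.0,0],
    [40,0,0,-0.4,0],
    [40,0,0,0,0],
    [40,0,0,0,0],
  ],
)

```text
time: 15.8
tcp_pos: [553.4, -40.8, 86.9]
eef_rot: [0.592, 0.806, 0.0, 0.0]
wrist_force: [0.5, -1.0, -1.2]
opening: 45.4
```

```bash
python3 - <<'E'
from h import *
c=cap('wrist','w14'); cap('side','s14');s=sensors.get_state();print(s['time'],s['tcp_pos'],s['wrist_force'],s['opening'])
crop('w14','w14c',190,190,310,310,5)
E
```

```text
15.9 [553.5922002  -40.94430758  87.30343595] [ 0.00942912  0.34989849 -1.65769339] 45.53366846345238
```

View pics/w14c.png

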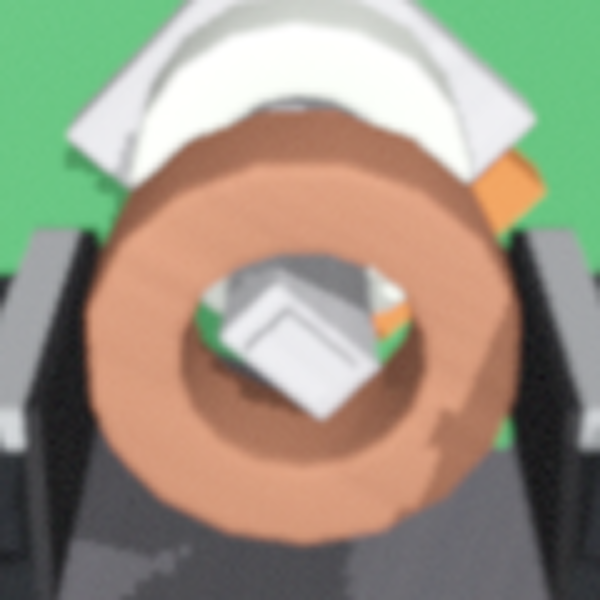

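Copper bore surrounds the tab (tab 302,346 against bore 303,358 in the crop, about 1.3 mm off). Going down.

Call:
send_rows(
  commands=[
    [40,0,0.1,-0.8,0],
    [40,0,0,-0.8,0],
    [40,0,0,-0.8,0],
    [40,0,0,-0.6,0],
    [40,0,0,0,0],
    [40,0,0,0,0],
    [40,0,0,0,0],
  ],
)

```text
time: 16.6
tcp_pos: [553.0, -39.9, 56.4]
eef_rot: [0.592, 0.806, -0.0, -0.0]
wrist_force: [0.1, -0.1, -1.7]
opening: 45.8
```

```bash
python3 - <<'E'
from h import *
cap('side','s15');s=sensors.get_state();print(s['time'],s['tcp_pos'],s['wrist_force'],s['opening'])
crop('s15','s15c',220,130,310,230,5)
E
```

```text
16.65 [553.07607943 -39.95107353  56.4835217 ] [-0.13426155 -0.33458681 -1.82131892] 45.81602646245009
```

View pics/s15c.png

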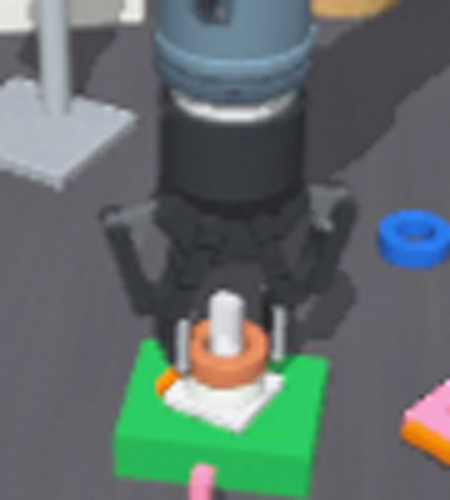

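Call:
send_rows(
  commands=[
    [40,0,0,-0.1,0],
    [40,0,0,0,0],
    [40,0,0,0,0],
  ],
)

```text
time: 16.95
tcp_pos: [553.2, -40.0, 56.3]
eef_rot: [0.592, 0.806, -0.0, 0.0]
wrist_force: [-3.5, -0.7, 6.2]
opening: 45.5
```

Call:
send_rows(
  commands=[
    [70,0,0,0,0],
    [70,0,0,0,0],
    [75,0,0,0,0],
    [85,0,0,0,0],
    [85,0,0,0.5,0],
    [100,0,0,2,0],
    [100,0,0,4,0],
    [100,0,0,4,0],
    [100,0,0,0,0],
    [100,0,0,0,0],
  ],
)

```text
time: 17.95
tcp_pos: [553.7, -40.1, 161.8]
eef_rot: [0.592, 0.806, 0.0, 0.001]
wrist_force: [-0.0, -0.3, -0.7]
opening: 85.7
```

```bash
python3 - <<'E'
from h import *
c=cap('wrist','w16'); cap('side','s16');s=sensors.get_state();print(s['time'],s['tcp_pos'],s['eef_rot'],s['wrist_force'],s['opening'],s['joints'])
crop('s16','s16c',220,130,310,230,5)
crop('w16','w16c',160,140,340,290,4)
E
```

```text
18.05 [552.28442398 -40.13229827 159.91535711] [ 5.91871517e-01  8.06031904e-01 -5.53283042e-04 -6.08963375e-04] [ 0.31627236 -0.09558172  0.97878564] 85.18686174646837 [ 4.09056114e-01  5.26536580e-01 -5.49115435e-01  1.83060066e+00
  3.46526679e-01  8.82623353e-01  6.17779479e-04]
```

View pics/s16c.png

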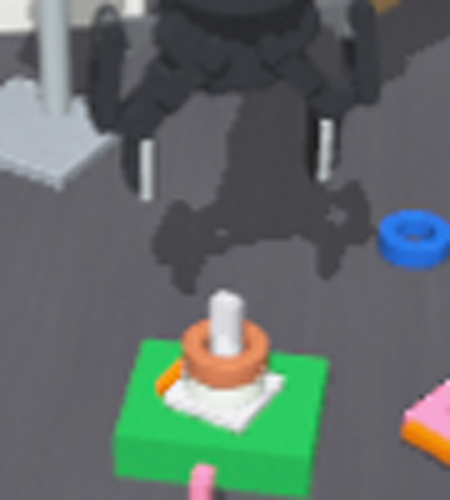

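View pics/w16c.png

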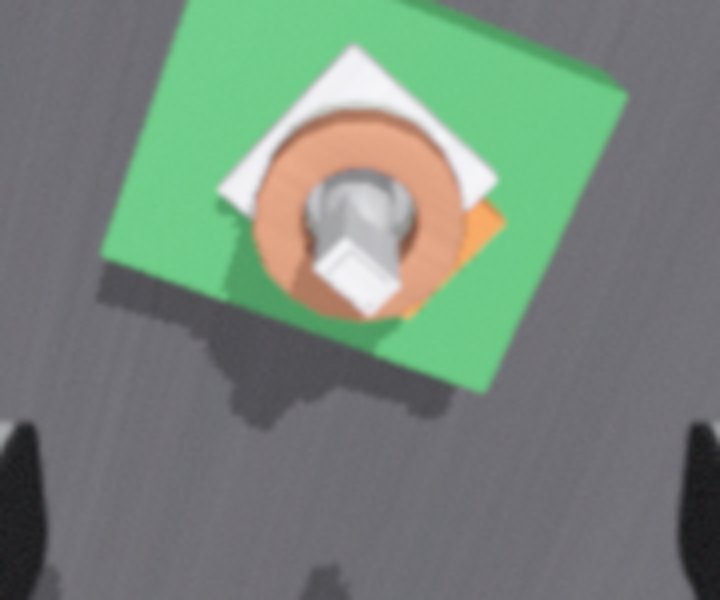

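```bash
python3 - <<'E'
from h import *
c=load('w16');f=lambda a:np.array(a)/4+[160,140]
P=onz(c,[f((218,187)),f((352,44)),f((497,178))],38);print(P)
a=P[2]-P[1];b=P[0]-P[1];print(np.degrees(np.arctan2(a[1],a[0])),np.degrees(np.arctan2(b[1],b[0]))+90,np.linalg.norm(a),np.linalg.norm(b),(P[0]+P[2])/2)
T=onz(c,[f((314,267)),f((351,237)),f((402,286)),f((370,317))],100);print(T,T.mean(0))
for i,j in((1,2),(0,3)):
    d=T[j]-T[i];print(np.degrees(np.arctan2(d[1],d[0])),np.linalg.norm(d))
for k,q in ringfit(c,(3,80,120),(16,255,255),(220,160,282,225)):
    for z in (70,74): print(k,z,circ(onz(c,q,z)))
E
```

```text
[[520.24988836 -54.02270157  38.        ]
 [541.54206081  -9.60754885  38.        ]
 [586.11089513 -30.93701094  38.        ]]
-25.574540350819007 -25.61258534268039 49.40978592473577 49.25507485804014 [553.18039174 -42.47985626  38.        ]
[[544.4176111  -43.06803868 100.        ]
 [549.49706415 -34.89027929 100.        ]
 [562.19991484 -41.74480306 100.        ]
 [558.17966917 -50.02479727 100.        ]] [553.57356482 -42.43197958 100.        ]
-28.3515281856491 14.434227091511614
-26.81672437197561 15.420464734768958
outer 70 (array([553.99096775, -40.47897999]), np.float64(20.960777114921378))
outer 74 (array([553.5500411 , -39.15040724]), np.float64(20.60331486145119))
```

Both rings are home. Before gripping the holder I look at the inspection camera with the wrist camera from two places.

Call:
send_rows(
  commands=[
    [100,0.88,-1.9,1.4,-0.134],
    [100,0.88,-1.9,1.4,-0.134],
    [100,0.88,-1.9,1.4,-0.134],
    [100,0.88,-1.9,1.4,-0.134],
    [100,0.88,-1.9,1.4,-0.134],
    [100,0.88,-1.9,1.4,-0.134],
    [100,0.88,-1.9,1.4,-0.134],
    [100,0.88,-1.9,1.4,-0.134],
    [100,0.88,-1.9,1.4,-0.134],
    [100,0.88,-1.9,1.4,-0.134],
    [100,0,0,0,0],
    [100,0,0,0,0],
  ],
)

```text
time: 19.25
tcp_pos: [640.5, -229.5, 299.0]
eef_rot: [0.964, 0.265, -0.001, -0.001]
wrist_force: [-0.4, 0.3, -0.4]
opening: 85.4
```

Call:
send_rows(
  commands=[
    [100,0,0,0,0],
  ],
)

```text
time: 19.35
tcp_pos: [640.3, -228.3, 299.0]
eef_rot: [0.964, 0.266, -0.001, -0.001]
wrist_force: [-0.5, 1.4, 0.0]
opening: 85.6
```

```bash
python3 - <<'E'
from h import *
c=cap('wrist','w17'); s=sensors.get_state();print(s['time'],s['tcp_pos'],s['eef_rot'],s['wrist_force'],s['joints'])
E
```

```text
19.4 [ 640.39320137 -228.33126297  299.27091037] [ 0.96404305  0.26574224 -0.00098802 -0.00103939] [-0.40254666 -0.23122833 -0.50182433] [ 0.41845603  0.5486768  -0.2217691   1.35876903  0.12024899  1.2500387
 -0.84284327]
```

View pics/w17.png

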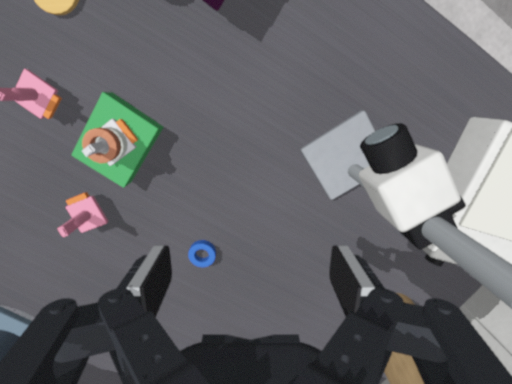

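Wrist view: lens tube front (385,140), head (410,185), foot (340,155), column at the right. Second viewpoint 8 cm back.

Call:
send_rows(
  commands=[
    [100,-2,0,0,0],
    [100,-2,0,0,0],
    [100,-2,0,0,0],
    [100,-2,0,0,0],
    [100,0,0,0,0],
    [100,0,0,0,0],
    [100,0,0,0,0],
  ],
)

```text
time: 20.1
tcp_pos: [561.8, -229.3, 300.6]
eef_rot: [0.964, 0.265, 0.0, -0.0]
wrist_force: [-0.0, 0.2, -0.6]
opening: 85.4
```

```bash
python3 - <<'E'
from h import *
c=cap('wrist','w18'); s=sensors.get_state();print(s['time'],s['tcp_pos'],s['eef_rot'])
crop('w17','w17c',290,90,470,240,4)
crop('w18','w18c',290,30,470,180,4)
E
```

```text
20.15 [ 561.83971319 -229.31819782  300.53073359] [ 9.64277572e-01  2.64893767e-01  1.48796011e-04 -1.86699124e-04]
```

View pics/w17c.png

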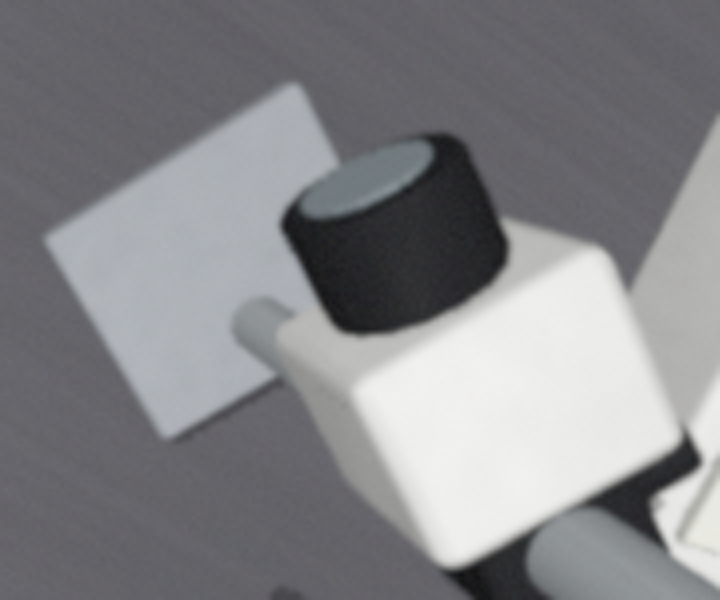

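View pics/w18c.png

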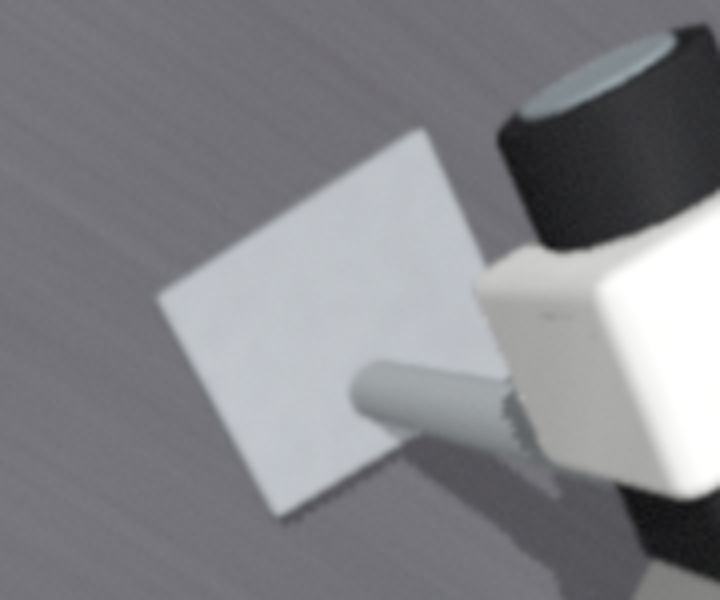

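```bash
python3 - <<'E'
from h import *
a=load('w17');b=load('w18');s=load('side0');t=load('top0')
A=lambda u:np.array(u)/4+[290,90]
B=lambda u:np.array(u)/4+[290,30]
L=tri([(a,A((367,179))),(b,B((600,75)))]);print('lens',L)
L2=tri([(a,A((367,179))),(b,B((600,75))),(s,(190+110/5,60+266/5))]);print('lens+side',L2)
print('side only ray err');
fl=tri([(a,A((357,385))),(b,B((602,290)))]);bl=tri([(a,A((450,568))),(b,B((685,497)))]);print('FL',fl,'BL',bl)
f=[tri([(a,A(p)),(b,B(q))]) for p,q in [((45,238),(158,298)),((295,85),(423,130)),((165,438),(278,517))]]
for x in f: print('foot',x)
F=onz(a,[A((45,238)),A((295,85)),A((165,438))],14);print(F)
G=onz(b,[B((158,298)),B((423,130)),B((278,517))],14);print(G)
for Q in(F,G):
    u=Q[1]-Q[0];v=Q[2]-Q[0];print(np.degrees(np.arctan2(u[1],u[0])),np.degrees(np.arctan2(v[1],v[0])),np.linalg.norm(u),np.linalg.norm(v))
H=onz(a,[A((357,385)),A((605,255)),A((680,445)),A((450,568))],fl[0][2]);print(H,H.mean(0))
for i,j in((0,1),(3,2),(0,3),(1,2)):
    d=H[j]-H[i];print(np.degrees(np.arctan2(d[1],d[0])),np.linalg.norm(d))
E
```

```text
lens (array([ 742.21690706, -297.64965481,  203.19728115]), [0.031278243272955614, 0.03127824327296219])
lens+side (array([ 743.0661473 , -299.01343456,  200.03367521]), [0.4467539116934035, 0.5485972296267719, 0.24074734036313447])
side only ray err
FL (array([ 705.50109414, -315.62351703,  220.29274279]), [0.36959533344611323, 0.36959533344615003]) BL (array([ 683.46111483, -357.33640988,  223.67039928]), [0.5032795873317816, 0.503279587331816])
foot (array([ 684.69185304, -293.72872579,    9.74222191]), [0.17622372777565837, 0.17622372777568682])
foot (array([ 780.03995035, -339.499049  ,   16.68015312]), [0.2843281908995772, 0.28432819089965733])
foot (array([ 641.58054587, -383.02991703,   10.00877995]), [0.3795338399555969, 0.3795338399556563])
[[ 684.946516   -292.50001898   14.        ]
 [ 780.45948216 -340.15497911   14.        ]
 [ 642.238526   -380.80757827   14.        ]]
[[ 684.17782673 -292.87258331   14.        ]
 [ 781.00912487 -340.75267627   14.        ]
 [ 641.49601662 -381.64847103   14.        ]]
-26.516309654983708 -115.80970126583011 106.74137871299781 98.09280013568764
-26.31097680695691 -115.67738963970532 108.02223659891169 98.50327484680136
[[ 705.50089024 -315.19671597  220.29274279]
 [ 753.6869374  -341.61395206  220.29274279]
 [ 731.5643008  -385.00356961  220.29274279]
 [ 683.02161848 -360.61932264  220.29274279]] [ 718.44343673 -350.60839007  220.29274279]
-28.733057231041595 54.95239306515185
-26.671563729285488 54.32295561472098
-116.33042657910617 50.680675360864335
-117.01522203235184 48.703900883976424
```

```bash
python3 - <<'E'
from h import *
from scipy.optimize import least_squares
a=load('w17');b=load('w18');s=load('side0');t=load('top0')
A=lambda u:np.array(u)/4+[290,90]
B=lambda u:np.array(u)/4+[290,30]
# points in stand frame about head centre (x fwd = away from view)
O=[(a,A((367,179)),(-50,0,0)),(b,B((600,75)),(-50,0,0)),(s,(190+110/5,60+266/5),(-50,0,0)),(t,(355+(508-400)/.66/6,80+170/.66/6),(-50,0,0)),
(a,A((357,385)),(-26,29,26)),(a,A((605,255)),(-26,-29,26)),(a,A((680,445)),(26,-29,26)),(a,A((450,568)),(26,29,26)),(b,B((602,290)),(-26,29,26)),(b,B((685,497)),(26,29,26))]
def f(p,fix=None):
    x,y,z,w=p;R=np.array([[np.cos(w),-np.sin(w),0],[np.sin(w),np.cos(w),0],[0,0,1]]);r=[]
    for c,uv,q in O: r+=list((proj(c,np.array([x,y,z])+R@np.array(q))[0]-uv))
    return np.array(r)
for sg in (1,-1):
    for i,o in enumerate(O):
        if i>=4: O[i]=(o[0],o[1],(o[2][0],abs(o[2][1])*np.sign(o[2][1])*sg if sg==-1 else o[2][1],o[2][2]))
    r=least_squares(f,[718,-348,200,np.radians(-116.3)],loss='soft_l1');p=r.x
    print(sg,p[:3],np.degrees(p[3]),r.cost,np.round(r.fun if False else f(p).reshape(-1,2),1).tolist())
    d=np.array([-np.cos(p[3]),-np.sin(p[3])]);print('lens',p[:2]+50*d,'view',p[:2]+160*d)
E
```

```text
1 [ 704.95807422 -343.88740055  156.96138421] -162.49510405635854 345.4137200587472 [[10.0, 1.4], [0.4, 16.5], [-0.3, 8.1], [7.0, -0.4], [43.4, -14.9], [-74.3, 3.6], [-111.6, 5.9], [-1.0, -12.7], [35.7, -4.1], [-9.2, -1.0]]
lens [ 752.64263681 -328.84803585] view [ 857.54867452 -295.76143353]
-1 [ 719.63431891 -346.82572676  198.35778549] -116.24450163652551 24.736246758889845 [[1.0, 2.3], [-0.2, 4.6], [0.6, 0.0], [1.4, -1.1], [-2.4, -0.8], [1.4, -6.1], [3.7, -1.9], [-1.1, 1.2], [-2.1, -3.2], [0.1, 1.9]]
lens [ 741.74444992 -301.97996768] view [ 790.38673815 -203.31929773]
```

Call:
send_rows(
  commands=[
    [100,-0.07,1.56,-0.8,0.144],
    [100,-0.07,1.56,-0.8,0.144],
    [100,-0.07,1.56,-0.8,0.144],
    [100,-0.07,1.56,-0.8,0.144],
    [100,-0.07,1.56,-0.8,0.144],
    [100,-0.07,1.56,-0.8,0.144],
    [100,-0.07,1.56,-0.8,0.144],
    [100,-0.07,1.56,-0.8,0.144],
    [100,-0.07,1.56,-0.8,0.144],
    [100,-0.07,1.56,-0.8,0.144],
    [100,-0.07,1.56,-0.8,0.144],
    [100,-0.07,1.56,-0.8,0.144],
  ],
)

```text
time: 21.35
tcp_pos: [553.2, -41.7, 204.3]
eef_rot: [0.422, 0.906, 0.0, -0.0]
wrist_force: [-0.3, -0.2, 0.3]
opening: 85.1
```

Call:
send_rows(
  commands=[
    [100,0,0,-1.5,0.144],
    [100,0,0,-1.5,0.144],
    [100,0,0,-1.5,0.143],
    [100,0,0,0,0],
    [100,0,0,0,0],
    [100,0,0,0,0],
  ],
)

```text
time: 21.95
tcp_pos: [553.5, -42.5, 160.6]
eef_rot: [0.223, 0.975, 0.0, 0.001]
wrist_force: [0.4, -0.3, 0.2]
opening: 85.1
```

```bash
python3 - <<'E'
from h import *
c=cap('wrist','w19'); s=sensors.get_state();q=s['eef_rot'];print(s['time'],s['tcp_pos'],q,np.degrees(2*np.arctan2(q[1],q[0])),s['wrist_force'],s['joints'])
crop('w19','w19c',150,130,350,280,4)
E
```

```text
22.0 [553.45517631 -42.55602533 160.63954361] [2.23007997e-01 9.74816315e-01 1.15919933e-04 7.56745684e-04] 154.22845464411736 [0.53743815 0.03644738 0.46856828] [ 0.51479177  0.56324173 -0.69147423  1.82359699  0.44483341  0.91373887
  0.74231901]
```

View pics/w19c.png

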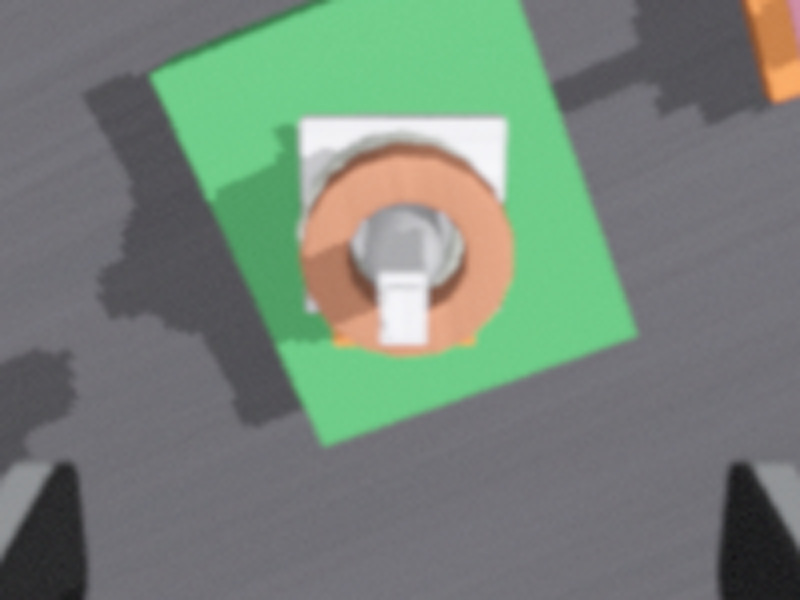

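Jaws are square to the tab, tab centred (404,308 in the crop). Descending and gripping.

Call:
send_rows(
  commands=[
    [100,0,0,-2.5,0],
    [100,0,0,-2.5,0],
    [70,0,0,-2.0,0],
    [50,0,0,-1.0,0],
    [50,0,0,-0.4,0],
    [40,0,0,0,0],
    [40,0,0,0,0],
    [40,0,0,0,0],
  ],
)

```text
time: 22.8
tcp_pos: [553.4, -42.8, 76.7]
eef_rot: [0.222, 0.975, 0.0, 0.001]
wrist_force: [-0.4, 0.3, -0.5]
opening: 34.1
```

```bash
python3 - <<'E'
from h import *
c=cap('wrist','w20'); cap('side','s20');s=sensors.get_state();q=s['eef_rot'];print(s['time'],s['tcp_pos'],s['wrist_force'],s['opening'])
crop('w20','w20c',170,180,330,310,5)
crop('s20','s20c',220,130,310,230,5)
E
```

```text
22.9 [553.16554652 -42.80604877  76.42754879] [-0.29080167 -0.1886068  -0.13984577] 34.377913607334825
```

View pics/w20c.png

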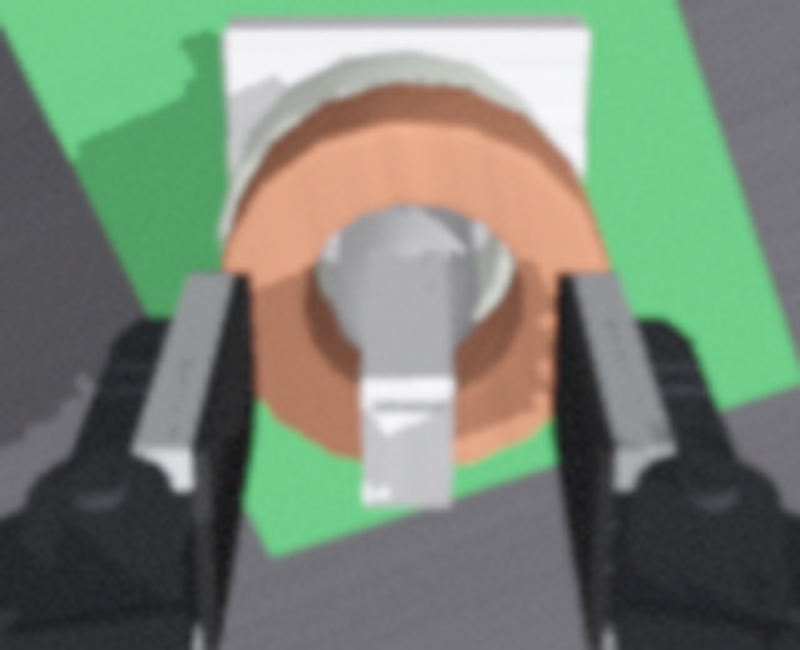

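View pics/s20c.png

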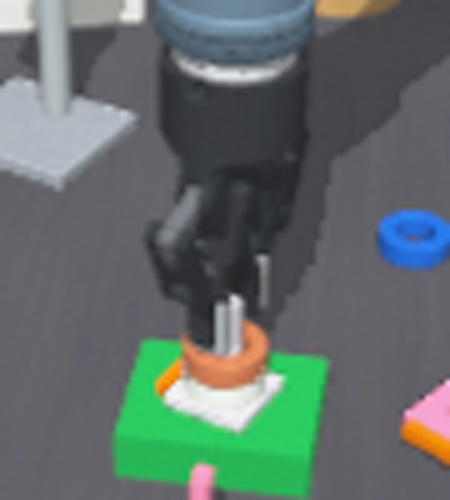

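Call:
send_rows(
  commands=[
    [0,0,0,0,0],
    [0,0,0,0,0],
    [0,0,0,0,0],
    [0,0,0,0,0],
    [0,0,0,0,0],
    [0,0,0,0,0],
    [0,0,0,0,0],
    [0,0,0,0,0],
  ],
)

```text
time: 23.7
tcp_pos: [553.2, -42.3, 76.1]
eef_rot: [0.222, 0.975, 0.0, 0.0]
wrist_force: [1.6, 2.3, 3.8]
opening: 7.6
```

```bash
python3 - <<'E'
from h import *
c=cap('wrist','w21');s=sensors.get_state();q=s['eef_rot'];print(s['time'],s['tcp_pos'],s['wrist_force'],s['opening'],s['moment'])
crop('w21','w21c',170,180,330,310,5)
E
```

```text
23.75 [553.17285479 -42.21775208  76.05809608] [1.49732669 3.70047958 5.00555983] 7.93078557096186 [ 0.71444538 -0.34237667  0.01378025]
```

View pics/w21c.png

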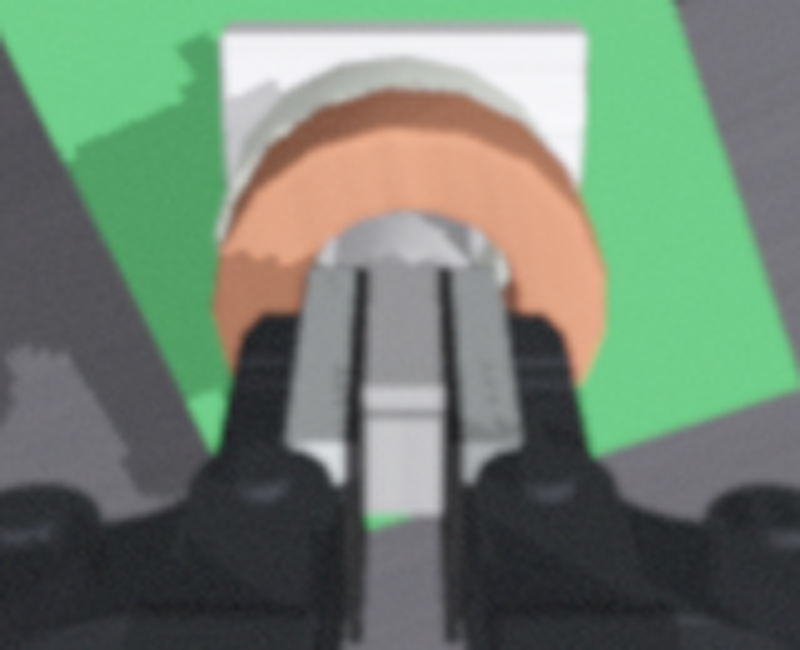

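Gripped (7.8 mm reading, as the ring readings also ran about 2 mm low). Lifting straight up.

Call:
send_rows(
  commands=[
    [0,0,0,0.5,0],
    [0,0,0,1,0],
    [0,0,0,1.5,0],
    [0,0,0,2,0],
    [0,0,0,2,0],
    [0,0,0,2,0],
    [0,0,0,2,0],
    [0,0,0,2,0],
    [0,0,0,1,0],
    [0,0,0,0,0],
    [0,0,0,0,0],
  ],
)

```text
time: 24.85
tcp_pos: [551.9, -43.1, 215.3]
eef_rot: [0.222, 0.975, -0.0, -0.001]
wrist_force: [-0.9, -0.4, -5.0]
opening: 7.3
```

```bash
python3 - <<'E'
from h import *
c=cap('wrist','w22');cap('side','s22');s=sensors.get_state();q=s['eef_rot'];print(s['time'],s['tcp_pos'],q,s['wrist_force'],s['opening'],s['moment'])
crop('w22','w22c',170,180,330,310,4);crop('s22','s22c',220,100,310,230,4)
a=cv2.imread('pics/w22c.png');b=cv2.imread('pics/s22c.png');h=max(a.shape[0],b.shape[0]);o=np.zeros((h,a.shape[1]+b.shape[1],3),np.uint8);o[:a.shape[0],:a.shape[1]]=a;o[:b.shape[0],a.shape[1]:]=b
o=cv2.resize(o,None,fx=.79,fy=.79);cv2.imwrite('pics/j22.png',o)
E
```

```text
24.95 [551.76452758 -42.98173141 214.68741306] [ 2.22059584e-01  9.75032476e-01 -2.78250111e-04 -1.06497558e-03] [-0.6091295  -0.29261663 -4.71855805] 7.405639597674697 [-0.00203091  0.06842502 -0.00698137]
```

View pics/j22.png

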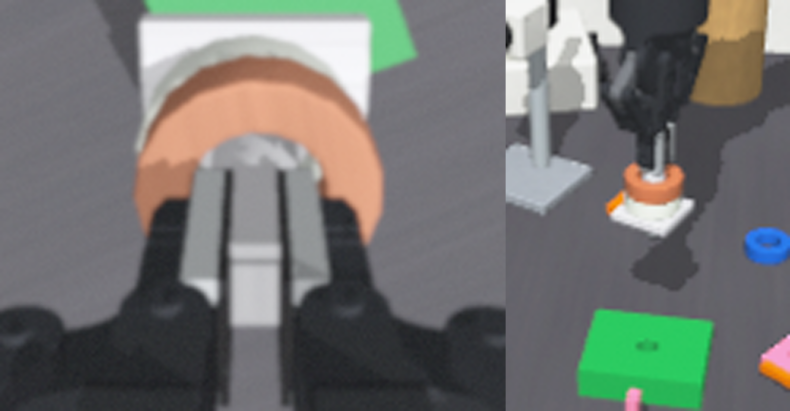

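Holder is out, upright with both rings, tag on the correct end. Carrying it to the view point.

Call:
send_rows(
  commands=[
    [0,0.7,-0.44,0.1,-0.05],
    [0,1.3,-0.88,0.1,-0.088],
    [0,1.33,-0.88,0.2,-0.088],
    [0,1.33,-0.88,0.2,-0.088],
    [0,1.33,-0.88,0.2,-0.088],
    [0,1.33,-0.88,0.2,-0.088],
    [0,1.33,-0.88,0,-0.088],
    [0,1.33,-0.88,0,-0.088],
    [0,1.33,-0.88,0,-0.088],
    [0,1.33,-0.88,0,-0.088],
    [0,1.33,-0.88,0,-0.088],
    [0,1.33,-0.88,0,-0.088],
  ],
)

```text
time: 26.15
tcp_pos: [705.4, -144.1, 223.9]
eef_rot: [0.67, 0.742, -0.001, -0.001]
wrist_force: [1.3, 0.6, -3.6]
opening: 7.7
```

Call:
send_rows(
  commands=[
    [0,1.33,-0.88,0,-0.088],
    [0,1.33,-0.88,0,-0.088],
    [0,1.33,-0.88,0,-0.088],
    [0,1.3,-0.88,0,-0.088],
    [0,1.3,-0.88,0,-0.088],
    [0,1.3,-0.88,0,-0.088],
    [0,0.7,-0.44,0,-0.036],
    [0,0,0,0,0],
    [0,0,0,0,0],
    [0,0,0,0,0],
  ],
)

```text
time: 27.15
tcp_pos: [791.0, -200.4, 225.0]
eef_rot: [0.849, 0.528, -0.0, -0.001]
wrist_force: [0.2, 0.0, -4.5]
opening: 7.6
```

```bash
python3 - <<'E'
from h import *
c=cap('wrist','w23');cap('side','s23');cap('top','t23');s=sensors.get_state();q=s['eef_rot'];print(s['time'],s['tcp_pos'],q,np.degrees(2*np.arctan2(q[1],q[0])),s['wrist_force'],s['opening'],s['joints'])
crop('s23','s23c',170,50,270,150,5);crop('t23','t23c',330,60,450,180,4)
E
```

```text
27.3 [ 791.33572139 -200.80454764  225.8742453 ] [ 8.49220092e-01  5.28039031e-01 -3.23857951e-05 -1.26873561e-04] 63.74611169952445 [-0.4972091  -0.20756866 -5.14166716] 7.585529459237987 [ 0.31875406  0.88075473 -0.28305823  0.95081157  0.22316674  1.33599626
 -0.3753437 ]
```

View pics/s23c.png

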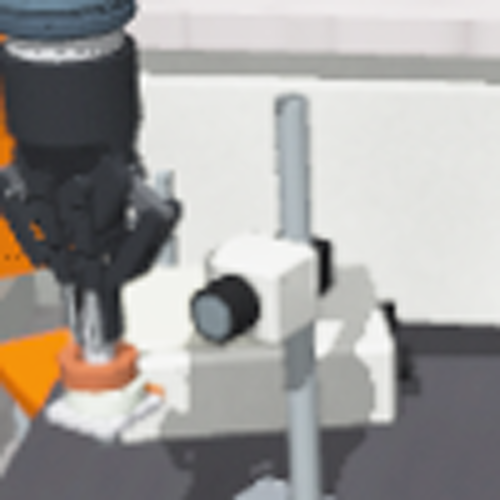

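View pics/t23c.png

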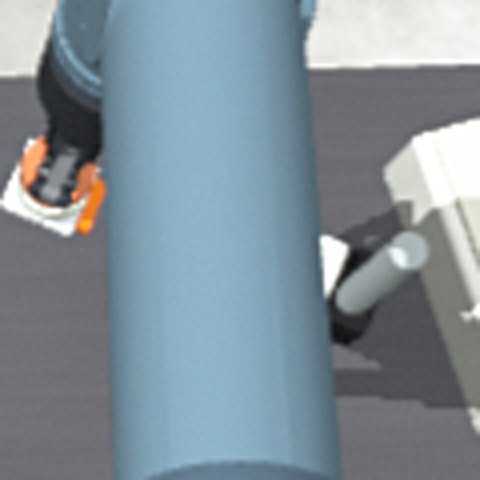

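View pics/w23.png

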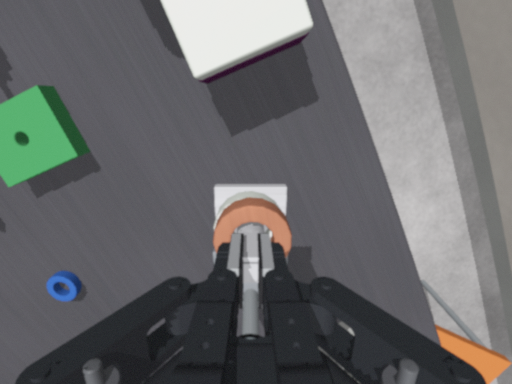

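```bash
python3 - <<'E'
from h import *
s=load('s23');t=load('t23');w=load('w23')
f=lambda P:(proj(s,P)-[170,50])*5
print('ring side exp',f([[791.3,-200.8,211.6]]),'top face',f([[791.3,-200.8,219.6]]),'lens exp',f([[742.2,-300,200]]))
# wrist: copper top face centre
crop('w23','w23c',190,160,310,280,5)
crop('side0','x',0,0,10,10,1)
g=cv2.imread('pics/s23.png')[0:240,100:420];cv2.imwrite('pics/s23d.png',cv2.resize(g,None,fx=2.4,fy=2.4))
g=cv2.imread('pics/t23.png')[20:384,200:512];cv2.imwrite('pics/t23d.png',cv2.resize(g,None,fx=1.6,fy=1.6))
E
```

```text
ring side exp [[ 97.54910907 363.60671911]] top face [[ 96.19597495 351.2085859 ]] lens exp [[211.51244592 315.08671068]]
```

View pics/s23d.png

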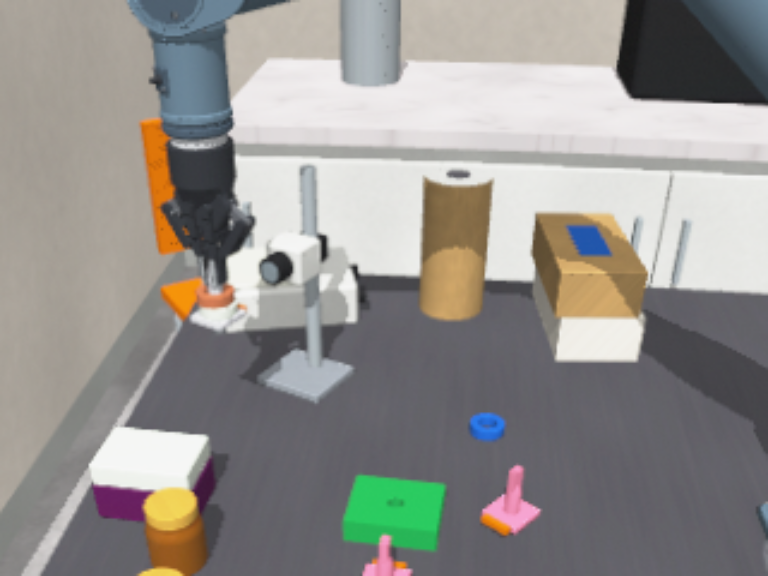

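View pics/w23c.png

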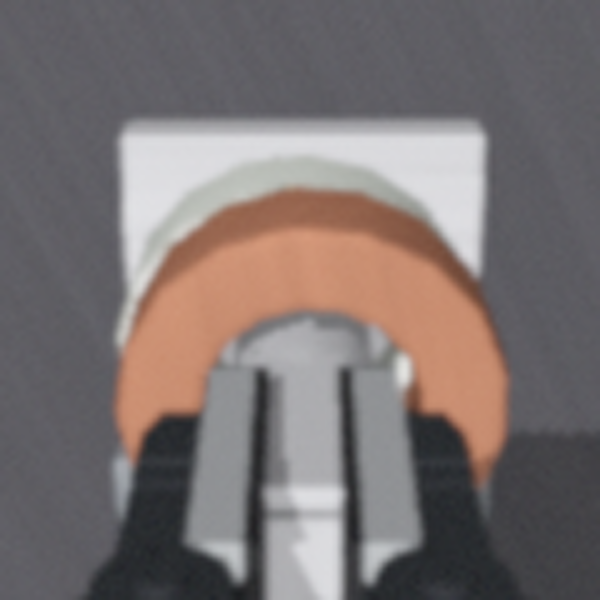

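The side picture shows arm and gripper well clear of the camera stand; the tag points to the lens. Lowering 1 cm, then comparing heights in the same picture.

Call:
send_rows(
  commands=[
    [0,0,0,-0.4,0],
    [0,0,0,-0.4,0],
    [0,0,0,-0.15,0],
    [0,0,0,0,0],
    [0,0,0,0,0],
    [0,0,0,0,0],
    [0,0,0,0,0],
  ],
)

```text
time: 28.0
tcp_pos: [791.7, -201.1, 216.5]
eef_rot: [0.849, 0.528, 0.0, 0.0]
wrist_force: [0.2, -0.6, -5.5]
opening: 7.7
```

```bash
python3 - <<'E'
from h import *
c=cap('wrist','w24');d=cap('side','s24');t=cap('top','t24');s=sensors.get_state();q=s['eef_rot'];print(s['time'],s['tcp_pos'],q,np.degrees(2*np.arctan2(q[1],q[0])),s['wrist_force'],s['opening'],np.abs(s['qd']).max())
crop('s24','s24c',175,95,235,145,10)
e=lambda P:(proj(d,P)-[175,95])*10
T=s['tcp_pos'];m=T+[0,0,-14.1]
print('mark',m,e(m),'ring top c',e(m+[0,0,8]),'ring bot',e(m-[0,0,8]),'lens',e([[742.2,-300,200]]),e([[742.2,-300,204]]))
E
```

```text
28.15 [ 791.63762228 -201.14587239  216.36238216] [8.49412624e-01 5.27729277e-01 2.70016171e-05 6.29988858e-05] 63.704318595720025 [ 0.18761516 -0.74234305 -4.34107922] 7.414854109279364 0.0016566276890098825
mark [ 791.63762228 -201.14587239  202.26238216] [[147.40076007 305.33182626]] ring top c [[144.71455964 280.78368289]] ring bot [[150.06758736 329.67397237]] lens [[373.02489183 180.17342137]] [[372.23086858 168.47908876]]
```

View pics/s24c.png

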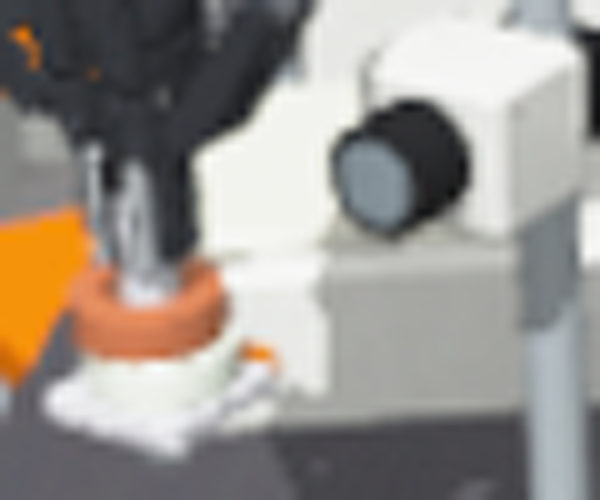

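Side crop: lens disc at (373,176) puts the lens at about z = 201 mm. The copper ring at (151,309) puts its centre at about z = 201 mm. They agree, so I hand in after a last settle and a check that the other objects are undisturbed.

Call:
send_rows(
  commands=[
    [0,0,0,0,0],
    [0,0,0,0,0],
    [0,0,0,0,0],
    [0,0,0,0,0],
    [0,0,0,0,0],
  ],
)

```text
time: 28.65
tcp_pos: [791.6, -201.1, 216.3]
eef_rot: [0.849, 0.528, -0.0, 0.0]
wrist_force: [0.0, -0.1, -5.0]
opening: 7.8
```

```bash
python3 - <<'E'
from h import *
a=load('side0')['frame'].astype(int);b=load('s24')['frame'].astype(int)
for n,(x0,y0,x1,y1) in dict(bottle=(148,288,200,362),jars=(148,200,190,280),lid=(188,240,220,265),blue=(292,170,315,186),pinks=(248,232,275,252),foot=(205,145,250,167),head=(205,90,240,120)).items():
    print(n,round(np.abs(a-b)[y0:y1,x0:x1].mean(),1))
s=sensors.get_state();print(s['time'],s['tcp_pos'],s['eef_rot'],s['wrist_force'],s['opening'],np.abs(s['qd']).max())
print(order.hand_in())
E
```

```text
bottle 0.9
jars 0.9
lid 0.9
blue 0.9
pinks 1.0
foot 6.8
head 7.7
28.65 [ 791.58495365 -201.12632261  216.2805405 ] [ 8.49409460e-01  5.27734373e-01 -2.58563539e-05  3.05012771e-06] [ 0.02718395 -0.08092441 -4.99084201] 7.784579935000324 0.0011444094446014072
the job is handed in; nothing more can be done
None
```

The holder is loaded: white ring fully home, copper ring fully home on top of it. I then lifted it out by its tab and handed in at 28.65 s with the arm still holding it upright, tag toward the lens.

- **Position:** the lens centre measured about (742, −300, 201) mm, facing 63.7°. The copper ring's centre is at about (791.6, −201.1, 202), which is 110 mm in front and within about 1–2 mm of lens height.
- **Hold:** the arm was still (joint speeds about 0.001 rad/s), carrying about 5 N, with a firm grip.
- **Other objects:** the bottle, jars, lid, blue ring and pink look-alikes show no change from the first side picture. The camera foot and head areas differ by about 7 grey levels. I put that down to the arm and its shadow, but did not check it separately. The lens appears where I measured it before the move, and no wrist-force reading at the end of a move suggested contact.
- **Disagreement:** lens height came out between 198 and 203 mm depending on the views used. I used about 201 mm, which the last side picture supports.

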